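# Dress the drinks board: chock the flask, fan the tiles

## Task

Get the drinks corner ready: pull the cabinet drawer out fully to its stop, take the forked wooden chock out and set it low on the sloping marble rest with its two wedges pointing straight uphill. Lay the steel flask level across the slope just uphill of the chock, bring it to rest against both wedges while you still hold it, and only then let go, so that it never rolls. Push the drawer fully shut again, and lay all the oak tiles in one straight shingled row along the middle of the flat marble board: the first flat against the steel stop, each next one leaning on the one before and covering about a third of it; leave the small amber bottle standing.

Things in the scene. Friction and masses are not known exactly. Their poses are not given: they have to be found in the camera images.
- cabinet_drawer0 (a joint): drawer of the low dark-grey cabinet (200 deep, 220 wide, 95 mm high) at the right: 0 shut, grows as it is pulled out, stop at 0.134 m; about 1 N of friction, stays where left. Floor 22 mm above the worktop, side walls up to 73 mm, front panel up to 84 mm; inside 155 mm deep, 178 mm wide; fully out, the front 128 mm are clear of the cabinet
- cabinet_drawer0_handle (a point): middle of the drawer's handle, a level round steel bar 11 mm thick, 110 mm long, 35 mm in front of the front panel (29 mm clear gap) and 57 mm above the worktop. Axes: x points into the cabinet (the drawer is pulled along -x), y along the bar, z up
- chock_bar (a point): forked wooden chock, 160 g, starts on the drawer's floor. Point: centre of its cross bar, half-way up; bar 24 (x) by 120 (y) by 24 mm high. Two arms 30 mm wide, at y = +-45 mm, point along +x: 22 mm high to x = 37 mm, then wedges falling to 1.5 mm at the tips, x = 67 mm; 60 mm free between them. A flask touching both wedges and the slope has its centre at about x = 77 mm here
- deck: top face of the sloping rest, a fixed marble slab 180 (x) by 210 mm (y), tilted 6 degrees. Origin at the centre of its top face, 26 mm above the worktop; x points straight uphill (away from the robot), y level, z square to the face. Round things roll down it
- flask_center (a point): centre of the steel flask with black cap, a plain cylinder 52 mm thick, 160 mm long, 350 g, axis along y (x and z turn as it rolls). It starts lying level in a fixed wooden rest, its underside 8 mm above the worktop, between posts 18 mm high at 55 mm either side of its middle; the middle 90 mm are free for fingers
- board: fixed flat marble serving board at the left, 290 (x) by 140 (y) by 14 mm; origin at the centre of its underside, top face at z = 14 mm. The row of tiles runs along its x axis (y = 0) from the stop towards +x. A raised steel handle (47 mm above the worktop) stands across its +x end at x = 136 mm
- board_stop (a point): foot of the stop's inner face, in its middle; the stop is a steel strip 12 mm high, 110 mm wide across the board's -x end, at x = -130 mm of the board's frame; axes as the board. The first tile's centre belongs 42 to 48 mm from it, each next one about 55 mm farther
- tile1_center (a point): oak tile 84 (x) by 56 (y) by 8 mm, 50 g; point at its centre, half-way up; starts flat on the worktop between the sloping rest and the board; three or four tiles are present, all alike, in any order. A tile let go when level and touching the one before drops its free end about 8 mm onto the board
- tile2_center (a point): oak tile 84 (x) by 56 (y) by 8 mm, 50 g; point at its centre, half-way up; starts flat on the worktop between the sloping rest and the board; three or four tiles are present, all alike, in any order. A tile let go when level and touching the one before drops its free end about 8 mm onto the board
- tile3_center (a point): oak tile 84 (x) by 56 (y) by 8 mm, 50 g; point at its centre, half-way up; starts flat on the worktop between the sloping rest and the board; three or four tiles are present, all alike, in any order. A tile let go when level and touching the one before drops its free end about 8 mm onto the board
- tile4_center (a point): oak tile 84 (x) by 56 (y) by 8 mm, 50 g; point at its centre, half-way up; starts flat on the worktop between the sloping rest and the board; three or four tiles are present, all alike, in any order. A tile let go when level and touching the one before drops its free end about 8 mm onto the board
- bitters: small amber bottle, 52 mm wide, 130 mm high, between the sloping rest and the cabinet, not to be knocked over; origin at the centre of its foot, z up
There are look-alikes about, which are no part of the job. What is shaped like the part that bears tile2_center but green is not meant. What is shaped like the part that bears tile1_center but turquoise is not meant.

How it is judged:
On the way, in this order (a step that is already met when the one before it is completed fails the run):
1. the drawer is pulled out to its stop (value of joint cabinet_drawer0 above 0.126 m), for 0.2 s.
2. the chock stands on the sloping rest, wedges uphill, let go and at rest (x of chock_bar in the frame of deck between -0.08 and -0.012 m and y of chock_bar in the frame of deck between -0.043 and 0.043 m and z of chock_bar in the frame of deck between 0.006 and 0.018 m and angle between the x axis of chock_bar and the x axis of deck, either way round below 0.2 rad and contact force between the fingers and chock below 0.05 N and linear speed of chock below 0.02 m/s), for 0.2 s.
3. the flask lies on the slope against the chock while it is still held (x of chock_bar in the frame of deck between -0.08 and -0.012 m and y of chock_bar in the frame of deck between -0.043 and 0.043 m and z of chock_bar in the frame of deck between 0.006 and 0.018 m and angle between the x axis of chock_bar and the x axis of deck, either way round below 0.2 rad and x of flask_center in the frame of chock_bar between 0.055 and 0.087 m and y of flask_center in the frame of chock_bar between -0.035 and 0.035 m and z of flask_center in the frame of deck between 0.02 and 0.031 m and contact force between the fingers and flask above 0.5 N), for 0.2 s.
At the end, for the whole second after the job is handed in: Chock on the slope, wedges uphill; flask at rest within 10 mm of touching it, square to 0.15 rad; drawer shut to 10 mm; tiles in one row on the board's middle line (18 mm, 0.2 rad): first flat, under 12 mm from the stop, the rest sloping, over 43 mm apart, at 55 mm steps within 15, 20, 25 mm (x of chock_bar in the frame of deck between -0.08 and -0.012 m and y of chock_bar in the frame of deck between -0.043 and 0.043 m and z of chock_bar in the frame of deck between 0.006 and 0.018 m and angle between the x axis of chock_bar and the x axis of deck, either way round below 0.2 rad and x of flask_center in the frame of chock_bar between 0.055 and 0.087 m and y of flask_center in the frame of chock_bar between -0.035 and 0.035 m and z of flask_center in the frame of deck between 0.02 and 0.031 m and angle between the y axis of flask_center and the y axis of deck, either way round below 0.15 rad and linear speed of each of flask, chock below 0.01 m/s and value of joint cabinet_drawer0 below 0.01 m and ((x of tile1_center in the frame of board between -0.092 and -0.076 m and angle between tile1_center's own z axis and vertical below 0.04 rad) or (x of tile1_center in the frame of board between -0.048 and -0.018 m and angle between tile1_center's own z axis and vertical between 0.04 and 0.3 rad) or (x of tile1_center in the frame of board between 0.002 and 0.042 m and angle between tile1_center's own z axis and vertical between 0.04 and 0.3 rad) or (x of tile1_center in the frame of board between 0.052 and 0.102 m and angle between tile1_center's own z axis and vertical between 0.04 and 0.3 rad)) and y of tile1_center in the frame of board between -0.018 and 0.018 m and z of tile1_center in the frame of board between 0.014 and 0.04 m and angle between the x axis of each of tile1_center, tile2_center, tile3_center, tile4_center and the x axis of board, either way round below 0.2 rad and linear speed of each of tile1, tile2, tile3, tile4 below 0.02 m/s and ((x of tile2_center in the frame of board between -0.092 and -0.076 m and angle between tile2_center's own z axis and vertical below 0.04 rad) or (x of tile2_center in the frame of board between -0.048 and -0.018 m and angle between tile2_center's own z axis and vertical between 0.04 and 0.3 rad) or (x of tile2_center in the frame of board between 0.002 and 0.042 m and angle between tile2_center's own z axis and vertical between 0.04 and 0.3 rad) or (x of tile2_center in the frame of board between 0.052 and 0.102 m and angle between tile2_center's own z axis and vertical between 0.04 and 0.3 rad)) and y of tile2_center in the frame of board between -0.018 and 0.018 m and z of tile2_center in the frame of board between 0.014 and 0.04 m and ((x of tile3_center in the frame of board between -0.092 and -0.076 m and angle between tile3_center's own z axis and vertical below 0.04 rad) or (x of tile3_center in the frame of board between -0.048 and -0.018 m and angle between tile3_center's own z axis and vertical between 0.04 and 0.3 rad) or (x of tile3_center in the frame of board between 0.002 and 0.042 m and angle between tile3_center's own z axis and vertical between 0.04 and 0.3 rad) or (x of tile3_center in the frame of board between 0.052 and 0.102 m and angle between tile3_center's own z axis and vertical between 0.04 and 0.3 rad)) and y of tile3_center in the frame of board between -0.018 and 0.018 m and z of tile3_center in the frame of board between 0.014 and 0.04 m and ((x of tile4_center in the frame of board between -0.092 and -0.076 m and angle between tile4_center's own z axis and vertical below 0.04 rad) or (x of tile4_center in the frame of board between -0.048 and -0.018 m and angle between tile4_center's own z axis and vertical between 0.04 and 0.3 rad) or (x of tile4_center in the frame of board between 0.002 and 0.042 m and angle between tile4_center's own z axis and vertical between 0.04 and 0.3 rad) or (x of tile4_center in the frame of board between 0.052 and 0.102 m and angle between tile4_center's own z axis and vertical between 0.04 and 0.3 rad)) and y of tile4_center in the frame of board between -0.018 and 0.018 m and z of tile4_center in the frame of board between 0.014 and 0.04 m and horizontal distance between each of tile2_center, tile3_center, tile4_center and tile1_center above 0.043 m and horizontal distance between each of tile3_center, tile4_center and tile2_center above 0.043 m and horizontal distance between tile4_center and tile3_center above 0.043 m).
It fails at once if the flask is let go on the slope without the chock below it (x of flask_center in the frame of deck between -0.09 and 0.09 m and y of flask_center in the frame of deck between -0.1 and 0.1 m and z of flask_center in the frame of deck between 0 and 0.03 m and contact force between the fingers and flask below 0.01 N and not (x of flask_center in the frame of chock_bar between 0.045 and 0.092 m and y of flask_center in the frame of chock_bar between -0.045 and 0.045 m)).
It fails at once if the small bottle is knocked over (angle between bitters's own z axis and vertical above 0.5 rad).
Of tile1, tile2, tile3, tile4 only 3 to 4 are there at a start; the rules pass over those that are not, and their reading is None.
At some moment in a run one of tile1, tile2, tile3, tile4 may be knocked a few centimetres aside while the robot is not near it.
It also fails if it takes over 210 s, if anything falls off the work surface, if the arm or the gripper's body presses on something with over 40 N, if the wrist force passes 120 N, or if a joint passes its speed limit or range.

## Robot

A 6-joint arm with a two-finger parallel gripper is mounted at the origin on the work surface. World frame = base frame: x ahead of the robot, y to its left, z up, the work surface at z = 0. Lengths are in m, angles in rad, forces in N, time in s.
With the tool pointing down it reaches from about 0.375 to 0.925 m from the base axis. Payload 5.7 kg.
Tool frame: the origin (TCP) lies at the very end of the fingers, on their centre line; the grasp point (between the pads) lies behind it (hold_point_z is the z of the grasp point in the tool frame, in m); z points along the fingers, y is the line along which they close (so a half turn about z gives the same grasp; the last joint's range is limited). The gripper opens to 88 mm and grips with 3 to 60 N. Pads are 20 mm wide; open, the fingers measure 115 mm over their backs; the gripper's body (75 mm by 178 mm) begins 61 mm behind the grasp point.
Start: joints at [1.161, 0.359, 1.51, -0, 1.272, -0.115], TCP at [0.174, 0.574, 0.189] pointing down, gripper open.
Joint ranges: [-2.97, 2.97], [-1.01, 2.36], [0.21, 2.38], [-0.96, 4.11], [0.2, 2.71], [-2.98, 2.98]. Speed limits (rad/s): [2.39, 2.39, 3.14, 3.14, 3.14, 3.14].

## Interface

Orientations are given as a unit quaternion [x, y, z, w].
In Python, from rig import * gives the robot as it stands.
- The arm moves only by the shell command python3 -m handwheel 'ROWS' [OPENING]. ROWS is JSON, a list of rows, each a list of 4 numbers: the shift along the tool's x, y, z in mm, then the turn about the tool's z in degrees. A call has 1 to 12 rows; each row shifts and turns the commanded pose from where the row before left it, along the tool's axes as they then stand; what a row does not reach is not made up. A row lasts 1/8 s, in which the tool goes at most 62.5 mm and 10.7 degrees, less where a joint would pass 70% of its speed; a pose out of reach is approached as far as the arm can. A call with a gripper value outside its range is refused whole. OPENING is the finger opening in mm, from 0 to 87.8, set as the call begins (- or left out, the last holds). The fingers move at their own pace and stop on an object; the grip force is fixed at half the most. Time passes only in rows, so rows that do not move let the fingers close. It gives the time, the measured TCP pose, the force, the opening and the grip force at its end, in the units of the state.
- read_state(): the state, without advancing time (a new reading comes with each control period).
- capture(name): name is "scene" or "top"; returns the picture (420x560x3 uint8, red, green, blue); there is no depth.
- camera_params(name): a dict with "fx", "fy", "cx", "cy" (pixels), "k1" (the pictures are not rectified: a ray, as slopes to the right and down, at radius r is drawn at 1 + k1 r^2 times it, then the intrinsics apply), "rvec" (rotation vector, rad) and "tvec" (3), from world to camera coordinates, as OpenCV has them. Camera axes: x right, y down, z forward; pixel columns grow to the right and rows downward; lengths in m; the calibration is good to about 2 mm. A picture is of the moment at which its call begins. camera_params takes no time and is no camera call.
- sign_off(): hands the job in; it is judged then, once.
The state is a dict: "time_s": time; "q": joint angles; "joint_velocities": joint speeds; "effort": joint torques, N m; "tcp_pos": TCP position; "orientation": TCP orientation; "force": force on the tool from outside, world axes, zero at the start; "moment": the same for the moment, N m; "finger_gap": finger opening in m; "grasp_force": force on a finger pad.
Only numpy, scipy, OpenCV 4.12 (cv2) and the standard library are available. Lean on these libraries where they do the work, as an engineer would, in place of code of your own. Each camera call takes 0.05 s, during which the arm holds its last target. There are 200 camera calls.

## Working session

There is one attempt and no reset: what is moved stays moved. The work goes in short steps, Python scripts to look and compute and a shell command to move; the robot and the scene stay as the last step left them, time stands still between calls to the robot, and variables do not carry over. Pictures are saved under pics/ and viewed, at most 14 in all, crops included, and the job is handed in when it is done.

```bash
mkdir -p pics; ls; python3 - <<'E'
from rig import *
import cv2
print(read_state())
for n in ("scene","top"):
    im=capture(n); cv2.imwrite(f"pics/{n}0.png",im[:,:,::-1]); print(n,camera_params(n))
E
```

```text
pics
{'time_s': 0.0, 'q': array([ 1.16091965e+00,  3.59511346e-01,  1.51140827e+00, -3.13298911e-05,
        1.27249908e+00, -1.15121597e-01]), 'joint_velocities': array([-0.00013794,  0.00058042, -0.00157036, -0.00038257,  0.00124193,
       -0.00049248]), 'effort': array([ 2.81785642e-04, -5.15380096e+01, -2.70720112e+01,  6.75222510e-02,
        3.52363300e-02, -1.19708284e-04]), 'tcp_pos': array([0.17403725, 0.57342905, 0.18821507]), 'orientation': array([ 1.46839981e-01,  9.89159839e-01, -8.85629667e-04, -2.22468189e-04]), 'force': array([1.01001738, 0.89227952, 0.26393628]), 'moment': array([ 0.01290864, -0.02748506, -0.03741381]), 'grasp_force': 0.0, 'finger_gap': 0.08790604843873649}
scene {'fx': 532.2605755175736, 'fy': 532.2605755175736, 'cx': 284.27906997352017, 'cy': 208.8036377837634, 'k1': -0.012780275491177908, 'rvec': array([ 1.09243122,  2.22514004, -1.14900625]), 'tvec': array([ 0.30947797, -0.16408701,  1.61458484])}
top {'fx': 430.3081810953168, 'fy': 430.3081810953168, 'cx': 279.9060792863129, 'cy': 212.46173776573883, 'k1': 0.013263141321994437, 'rvec': array([ 2.14115309, -2.14853985,  0.15489178]), 'tvec': array([-0.02649287,  0.47028982,  1.01965883])}
```

View pics/scene0.png

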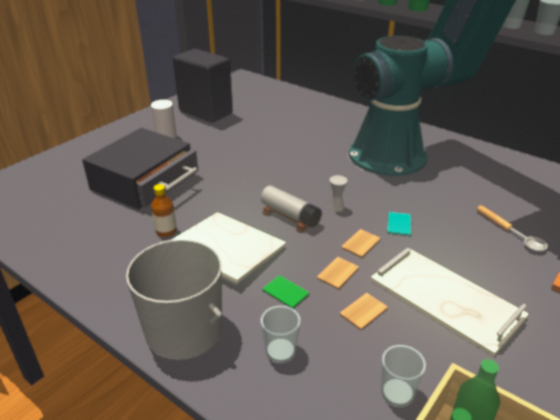

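View pics/top0.png

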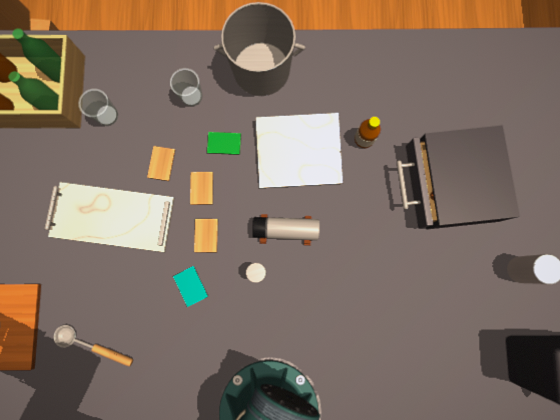

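The pictures show three oak tiles in top view at (161,163), (202,188) and (206,236). The board is at (110,217) with its stop on the right (165,223). The flask is at (287,229), the rest at (299,150), the drawer handle at (405,185), and the bottle cap at (374,122), which may be close to the drawer's path.

```bash
cat > h.py <<'E'
from rig import *
import numpy as np, cv2
from scipy.spatial.transform import Rotation as Ro
def cam(n):
    p=camera_params(n); R=Ro.from_rotvec(p["rvec"]).as_matrix(); return p,R,np.array(p["tvec"])
def ray(n,u,v):
    p,R,t=cam(n); d=np.array([(u-p["cx"])/p["fx"],(v-p["cy"])/p["fy"]]); s=d.copy()
    for _ in range(8): s=d/(1+p["k1"]*(s@s))
    return -R.T@t, R.T@np.array([s[0],s[1],1])
def onz(n,u,v,z):
    o,d=ray(n,u,v); return o+d*(z-o[2])/d[2]
def tri(uv1,uv2):
    o1,d1=ray("scene",*uv1); o2,d2=ray("top",*uv2)
    s=np.linalg.lstsq(np.c_[d1,-d2],o2-o1,rcond=None)[0]
    a,b=o1+s[0]*d1,o2+s[1]*d2; return (a+b)/2,np.linalg.norm(a-b)
def proj(n,P):
    p,R,t=cam(n); c=R@np.array(P)+t; s=c[:2]/c[2]; s=s*(1+p["k1"]*(s@s)); return s*p["fx"]+[p["cx"],p["cy"]]
def blobs(im,lo,hi,amin=60):
    m=cv2.inRange(cv2.cvtColor(im,cv2.COLOR_RGB2HSV),np.array(lo),np.array(hi))
    cs=cv2.findContours(m,cv2.RETR_EXTERNAL,cv2.CHAIN_APPROX_NONE)[0]
    return [c for c in cs if cv2.contourArea(c)>amin]
def rect(n,c,z):
    "min-area rect of contour cast on plane z: centre, sizes, angle of long side (deg)"
    P=np.array([onz(n,*q,z)[:2] for q in c[:,0,:]],np.float32)*1000
    b=cv2.boxPoints(cv2.minAreaRect(P)); e1,e2=b[1]-b[0],b[2]-b[1]
    l=e1 if np.hypot(*e1)>np.hypot(*e2) else e2
    return b.mean(0).round(1),sorted([np.hypot(*e1).round(1),np.hypot(*e2).round(1)]),round(np.degrees(np.arctan2(l[1],l[0]))%180,1)
def go(x,y,z,yaw=None):
    "shift/turn to TCP (m) with closing axis (tool y) at yaw deg; turn first, then shift in turned tool frame"
    s=read_state(); R=Ro.from_quat(s["orientation"]).as_matrix(); ty=R[:,1]
    turn=0
    if yaw is not None:
        cur=np.degrees(np.arctan2(ty[1],ty[0])); d=(yaw-cur+90)%180-90
        turn=-d
        R=R@Ro.from_euler("z",turn,degrees=True).as_matrix()
    print("turn %.1f shift"%turn,(R.T@(np.array([x,y,z])-s["tcp_pos"])*1000).round(1),"q6 %.2f"%s["q"][5],"tool x->",R[:2,0].round(2))
E
python3 - <<'E'
from h import *
import rig; print([k for k in dir(rig) if not k.startswith('__')])
T=cv2.imread("pics/top0.png")[:,:,::-1].copy(); S=cv2.imread("pics/scene0.png")[:,:,::-1].copy()
print("tiles")
for n,im in(("top",T),("scene",S)):
  for c in blobs(im,(8,110,150),(22,255,255),80): 
    x,y,w,h=cv2.boundingRect(c); print(n,(x,y,w,h),*rect(n,c,.008))
print("yellow")
u=[]
for n,im in(("scene",S),("top",T)):
  c=max(blobs(im,(25,180,150),(33,255,255),20),key=cv2.contourArea); m=cv2.moments(c); u.append((m['m10']/m['m00'],m['m01']/m['m00']))
print(u,tri(*u))
print("white")
for c in blobs(T,(0,0,190),(60,60,255),800): 
    print(cv2.boundingRect(c),*rect("top",c,.014),*rect("top",c,.026))
    print(cv2.approxPolyDP(c,8,True)[:,0].tolist())
for c in blobs(S,(0,0,170),(70,70,255),800): print("S",cv2.approxPolyDP(c,8,True)[:,0].tolist())
print("handle ends", onz("top",402,163,.057),onz("top",408,206,.057))
big=cv2.resize(T[110:260,340:520],None,fx=4,fy=4,interpolation=cv2.INTER_CUBIC); cv2.imwrite("pics/crop1.png",big[:,:,::-1])
E
```

```text
['MotionError', 'camera_params', 'capture', 'hold_point_z', 'read_state', 'sign_off']
tiles
top (92, 345, 40, 21) [131.6 375.9] [np.float32(17.7), np.float32(99.2)] 68.5
top (0, 284, 38, 45) [247.6 610.2] [np.float32(91.3), np.float32(104.5)] 179.7
top (194, 219, 24, 33) [418.2 157.4] [np.float32(57.5), np.float32(80.0)] 179.8
top (190, 172, 23, 33) [538.  171.7] [np.float32(55.9), np.float32(82.9)] 1.1
top (422, 150, 9, 44) [ 578.5 -400.3] [np.float32(8.3), np.float32(112.7)] 5.6
top (147, 146, 28, 35) [603.4 275.5] [np.float32(57.4), np.float32(84.1)] 171.2
top (17, 67, 42, 22) [839.6 603.7] [np.float32(34.5), np.float32(122.3)] 66.9
top (7, 57, 24, 8) [881.1 659.4] [np.float32(19.6), np.float32(61.2)] 90.1
top (20, 0, 504, 31) [1010.8   -4.2] [np.float32(87.0), np.float32(1345.8)] 90.0
scene (440, 405, 12, 14) [721.9 508.5] [np.float32(13.8), np.float32(24.8)] 3.3
scene (0, 373, 44, 47) [1161.8  -86.7] [np.float32(51.9), np.float32(139.6)] 89.3
scene (341, 293, 46, 36) [605.8 279.3] [np.float32(57.4), np.float32(86.0)] 170.8
scene (318, 257, 40, 31) [541.1 175.1] [np.float32(57.9)
[... 278 characters left out ...]
)] (array([ 0.66702665, -0.24516541,  0.12726991]), np.float64(0.0007390491015442863))
whiteTraceback (most recent call last):
  File "<stdin>", line 15, in <module>
  File "h.py", line 24, in rect
    P=np.array([onz(n,*q,z)[:2] for q in c[:,0,:]],np.float32)*1000
                ~~~^^^^^^^^
  File "h.py", line 11, in onz
    o,d=ray(n,u,v); return o+d*(z-o[2])/d[2]
        ~~~^^^^^^^
  File "h.py", line 7, in ray
    p,R,t=cam(n); d=np.array([(u-p["cx"])/p["fx"],(v-p["cy"])/p["fy"]]); s=d.copy()
          ~~~^^^
  File "h.py", line 5, in cam
    p=camera_params(n); R=Ro.from_rotvec(p["rvec"]).as_matrix(); return p,R,np.array(p["tvec"])
ValueError: time passes only in moves, steps and waits
```

```bash
sed -i 's/^def cam(n):/from functools import lru_cache\n@lru_cache\ndef cam(n):/' h.py
python3 - <<'E'
from h import *
print(hold_point_z)
T=cv2.imread("pics/top0.png")[:,:,::-1].copy(); S=cv2.imread("pics/scene0.png")[:,:,::-1].copy()
for c in blobs(T,(0,0,190),(60,70,255),800): 
    print(cv2.boundingRect(c),*rect("top",c,.014),*rect("top",c,.026))
    print(cv2.approxPolyDP(c,6,True)[:,0].tolist())
for c in blobs(S,(0,0,170),(70,80,255),800): print("S",cv2.approxPolyDP(c,6,True)[:,0].tolist())
print("handle ends", onz("top",402,163,.057),onz("top",408,206,.057))
big=cv2.resize(T[110:260,340:520],None,fx=4,fy=4,interpolation=cv2.INTER_CUBIC); cv2.imwrite("pics/crop1.png",big[:,:,::-1])
E
```

```text
-0.0187
(49, 182, 124, 70) [465.1 392.9] [np.float32(138.7), np.float32(287.6)] 82.2 [463.4 388.2] [np.float32(137.2), np.float32(284.4)] 82.2
[[60, 182], [49, 236], [163, 251], [172, 197]]
(256, 116, 59, 72) [633.8 -43.1] [np.float32(145.4), np.float32(185.4)] 3.2 [630.2 -43. ] [np.float32(143.7), np.float32(183.3)] 3.2
[[280, 116], [256, 117], [259, 187], [275, 186], [280, 136], [314, 149], [283, 134]]
S [[371, 276], [493, 352], [497, 334], [503, 339], [514, 318], [527, 315], [524, 304], [409, 248], [378, 270], [410, 252], [382, 276]]
S [[170, 240], [209, 247], [220, 263], [213, 282], [221, 271], [239, 278], [285, 242], [219, 212]]
handle ends [ 0.58742701 -0.32558842  0.057     ] [ 0.48142044 -0.33526904  0.057     ]
```

View pics/crop1.png

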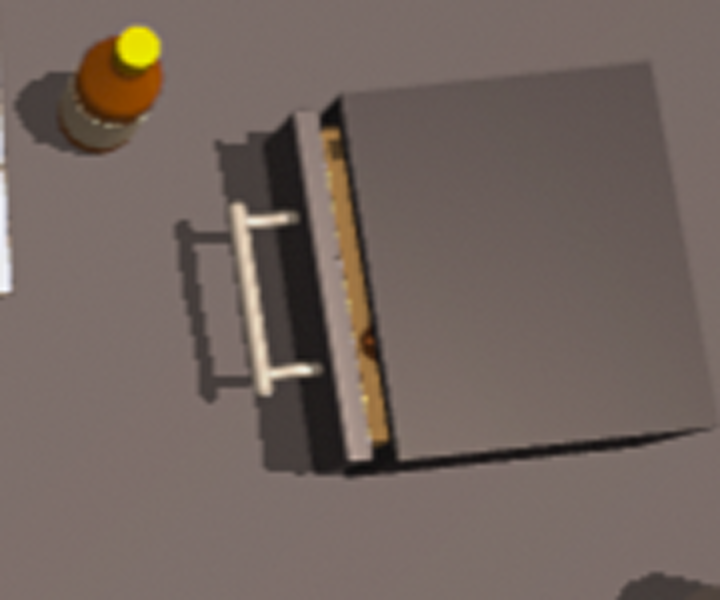

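The crop shows the drawer slightly open: the handle bar runs from (399.5,161) to (406,207.5) in top pixels and the panel's top front edge from (414,138) to (427,225). The chock can't be seen yet.

```bash
python3 - <<'E'
from h import *
a=onz("top",399.5,161,.057);b=onz("top",406,207.5,.057);print("handle",a,b,(a+b)/2,np.linalg.norm(a-b))
p1=onz("top",414,138,.084);p2=onz("top",427,225,.084);print("panel",p1,p2,np.linalg.norm(p1-p2))
c=[onz("top",*q,.095)[:2] for q in [(340+343/4,110+95/4),(340+652/4,110+62/4),(340+720/4,110+428/4),(340+398/4,110+460/4)]]
print("cabinet",np.round(c,4))
u=(c[1]+c[2]-c[0]-c[3]);u/=np.linalg.norm(u);print("into",u,np.degrees(np.arctan2(u[1],u[0])))
v=(a-b)[:2];print("bar dir",np.degrees(np.arctan2(v[1],v[0])))
bot=np.array([.667,-.245]);m=(a+b)[:2]/2; w=np.array([-u[1],u[0]])
print("bottle rel handle: x,y",(bot-m)@u,(bot-m)@w, "panel ends y",(p1[:2]-m)@w,(p2[:2]-m)@w,"x",(p1[:2]-m)@u,"cab front x",(c[0]-m)@u,(c[3]-m)@u)
S0=[(219,212),(285,242),(239,278)]; 
# deck corners from top crop
print([onz("top",*q,.026).round(4)[:2] for q in [(256,117),(340,113),(342,186),(259,187)]])
E
```

```text
handle [ 0.59245913 -0.31973658  0.057     ] [ 0.47779809 -0.33032187  0.057     ] [ 0.53512861 -0.32502923  0.057     ] 0.11514860304091917
panel [ 0.64147259 -0.34899561  0.084     ] [ 0.43230281 -0.36900263  0.084     ] 0.2101244302451955
cabinet [[ 0.6481 -0.3736]
 [ 0.6673 -0.5565]
 [ 0.4488 -0.5783]
 [ 0.4309 -0.3938]]
into [ 0.10017466 -0.99496987] -84.25077170818024
bar dir 5.274485124679888
bottle rel handle: x,y -0.06641649604788745 0.13922495904926127 panel ends y 0.10340823018116022 -0.10671359095600756 x 0.03449879999612158 cab front x 0.05968210278004705 0.05796098554898136
[array([0.7177, 0.0321]), array([ 0.7275, -0.1823]), array([ 0.5375, -0.1829]), array([0.5357, 0.0238])]
```

```bash
python3 - <<'E'
from h import *
lo=[onz("top",*q,.017) for q in [(342,186),(259,187)]]; up=[onz("top",*q,.035) for q in [(256,117),(340,113)]]
print("deck",np.round(lo+up,4)[:,:3].tolist(), (sum(lo)+sum(up))/4, "sizes",np.linalg.norm(lo[0]-up[1]),np.linalg.norm(lo[1]-up[0]),np.linalg.norm(lo[0]-lo[1]),np.linalg.norm(up[0]-up[1]))
for P,Q in((lo[0],up[1]),(lo[1],up[0])): d=Q-P;print(np.degrees(np.arctan2(d[1],d[0])))
for P,Q in((lo[0],lo[1]),(up[1],up[0])): d=Q-P;print(np.degrees(np.arctan2(d[1],d[0])))
for P in lo+up: print(proj("scene",P).round())
go(.46,.25,.22,84)
E
```

```text
deck [[0.5394, -0.1842, 0.017], [0.5376, 0.0242, 0.017], [0.7143, 0.0315, 0.035], [0.724, -0.181, 0.035]] [ 0.62880323 -0.07738033  0.026     ] sizes 0.18551369038285015 0.17780072877080788 0.2084690487495621 0.21278617227822333
0.9971495046963023
2.3714252289406783
90.48664126011452
92.59801717384603
[219. 210.]
[284. 241.]
[236. 278.]
[164. 241.]
turn -10.9 shift [-318.2 -291.9  -31.4] q6 -0.12 tool x-> [-0.99  0.1 ]
```

```bash
python3 -m handwheel '[[0,0,-15,-10],[-50,-40,0,-10],[-50,-45,0,0],[-50,-45,0,0],[-50,-45,0,0],[-40,-45,0,0],[-40,-45,0,0],[-38,-25,0,0],[0,0,0,0]]' 28; python3 - <<'E'
from h import *
s=read_state();print(s["tcp_pos"],s["q"].round(2))
go(.535,-.325,.15,95.5)
E
```

```text
time_s: 1.23
tcp_pos: [0.4904, 0.3014, 0.2036]
orientation: [-0.025, 1.0, -0.0, 0.0]
force: [0.2, 0.2, 0.1]
finger_gap: 0.0282
grasp_force: 0.0
[0.49038298 0.30137358 0.20362557] [ 0.43  0.31  1.55 -0.    1.29 -1.19]
turn -2.7 shift [  15.6 -627.7   54. ] q6 -1.19 tool x-> [-1.  -0.1]
```

```bash
python3 -m handwheel '[[0,0,0,-2.7],[2,-60,0,0],[2,-60,0,0],[2,-60,0,0],[2,-60,0,0],[2,-60,0,0],[2,-60,0,0],[2,-60,0,0],[2,-60,0,0],[0,-60,0,0],[0,-60,20,0],[0,-27,30,0]]'; python3 - <<'E'
from h import *
go(.535,-.325,.10,95.5)
im=capture("top");cv2.imwrite("pics/t1.png",cv2.resize(im[110:260,300:500],None,fx=4,fy=4)[:,:,::-1])
E
```

```text
time_s: 2.72
tcp_pos: [0.5359, -0.3239, 0.1544]
orientation: [-0.05, 0.999, -0.001, 0.001]
force: [0.3, 1.1, 0.1]
finger_gap: 0.0278
grasp_force: 0.0
turn 0.2 shift [ 1.1 -0.9 54.4] q6 -2.32 tool x-> [-1.  -0.1]
```

```bash
python3 -m handwheel '[[0,-1,50,0],[0,0,34,0],[0,0,15,0],[0,0,15,0],[0,0,0,0]]' ; python3 -m handwheel '[[0,0,0,0],[0,0,0,0],[0,0,0,0],[0,0,0,0]]' 0
```

```text
time_s: 3.4
tcp_pos: [0.5349, -0.3217, 0.0401]
orientation: [-0.051, 0.999, 0.0, -0.0]
force: [-0.5, -0.0, 0.6]
finger_gap: 0.028
grasp_force: 0.0
time_s: 3.9
tcp_pos: [0.5351, -0.3225, 0.0407]
orientation: [-0.05, 0.999, -0.0, 0.0]
force: [0.3, -1.1, -0.5]
finger_gap: 0.0005
grasp_force: 0.0
```

```bash
python3 - <<'E'
from h import *
a=capture("top");b=capture("scene")
x=np.hstack([cv2.resize(a[120:250,330:460],(400,400)),cv2.resize(b[120:250,90:220],(400,400))])
cv2.imwrite("pics/t2.png",x[:,:,::-1])
E
```

```text
(no output)
```

View pics/t2.png

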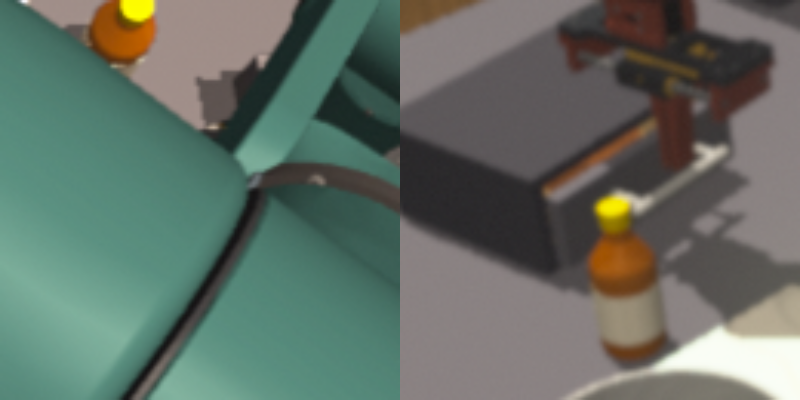

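The scene half shows the closed fingers hooked behind the bar, between bar and panel. I'll pull from there.

```bash
python3 -m handwheel '[[0,8,0,0],[0,8,0,0],[0,0,0,0]]'; python3 -m handwheel '[[0,15,0,0],[0,15,0,0],[0,15,0,0],[0,15,0,0],[0,10,0,0],[0,0,0,0]]' ; python3 - <<'E'
from h import *
b=capture("scene")
x=cv2.resize(b[120:270,80:280],(800,600))
cv2.imwrite("pics/t3.png",x[:,:,::-1])
E
```

```text
time_s: 4.38
tcp_pos: [0.533, -0.3053, 0.0402]
orientation: [-0.051, 0.999, 0.0, -0.0]
force: [0.3, 0.6, -0.4]
finger_gap: 0.001
grasp_force: 0.0
time_s: 5.12
tcp_pos: [0.5262, -0.2359, 0.0404]
orientation: [-0.051, 0.999, 0.0, -0.0]
force: [0.3, 0.2, 0.6]
finger_gap: 0.0007
grasp_force: 0.0
```

View pics/t3.png

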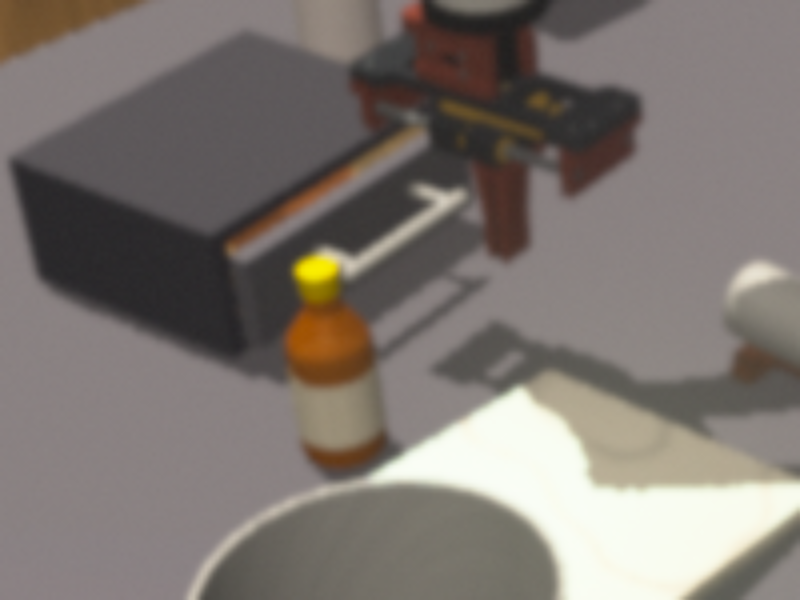

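The picture shows the fingers had been in front of the bar and came away free. The bar ends are at scene pixels (195,169) and (166,187), so I'm measuring it again there and from the top.

```bash
python3 - <<'E'
from h import *
a=onz("scene",195,168.8,.057);b=onz("scene",166.5,187,.057);print(a,b,(a+b)/2,np.linalg.norm(a-b))
S=cv2.imread("pics/scene0.png")
cv2.imwrite("pics/c4.png",np.hstack([cv2.resize(S[130:220,80:210],(780,540))]))
print(proj("scene",[.535,-.325,.057]),proj("scene",[.5925,-.3197,.057]),proj("scene",[.4778,-.3303,.057]))
s=read_state();p=s["tcp_pos"];print(p,proj("scene",p))
E
```

```text
[ 0.47789723 -0.32645964  0.057     ] [ 0.5863836  -0.31933321  0.057     ] [ 0.53214041 -0.32289643  0.057     ] 0.1087201919931918
[179.76566722 177.85693345] [164.59732088 187.98395287] [194.01973136 168.33502475]
[ 0.52649305 -0.23667466  0.04044195] [206.73381301 193.10726228]
```

View pics/c4.png

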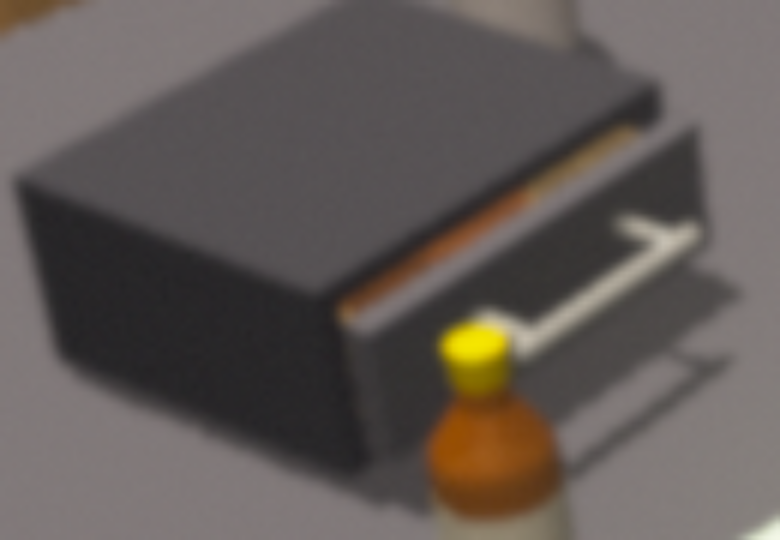

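Projecting the TCP puts the tip at (207,193), but in the picture it is at about (206,184), which is roughly 20 mm higher. A gentle touch on the free worktop here will give the true tip height.

```bash
python3 - <<'E'
from h import *
o,d=ray("scene",206,184.5)
s=(-.2367-o[1])/d[1]; print("at y=-.2367",o+s*d); s=(.5265-o[0])/d[0]; print("at x=.5265",o+s*d)
E
python3 -m handwheel '[[0,0,15,0],[0,0,10,0],[0,0,4,0],[0,0,4,0],[0,0,0,0]]';python3 -m handwheel '[[0,0,4,0],[0,0,0,0]]';
```

```text
at y=-.2367 [ 0.52607203 -0.2367      0.06650254]
at x=.5265 [ 0.5265     -0.23623305  0.06690359]
time_s: 5.8
tcp_pos: [0.5261, -0.2368, 0.007]
orientation: [-0.05, 0.999, 0.0, -0.0]
force: [0.1, 1.0, 0.3]
finger_gap: 0.0004
grasp_force: 0.0
time_s: 6.05
tcp_pos: [0.5262, -0.2368, 0.0032]
orientation: [-0.05, 0.999, 0.0, -0.0]
force: [-0.9, -0.3, 0.0]
finger_gap: 0.0002
grasp_force: 0.0
```

```bash
python3 -m handwheel '[[0,0,8,0],[0,0,4,0],[0,0,0,0]]';python3 -m handwheel '[[0,0,3,0],[0,0,3,0],[0,0,0,0]]'; python3 - <<'E'
from h import *
b=capture("scene"); x=cv2.resize(b[150:230,150:270],(600,400)); cv2.imwrite("pics/t5.png",x[:,:,::-1])
E
```

```text
time_s: 6.42
tcp_pos: [0.5259, -0.2366, -0.0092]
orientation: [-0.05, 0.999, 0.0, -0.0]
force: [0.3, 0.5, -0.4]
finger_gap: 0.0004
grasp_force: 0.0
time_s: 6.8
tcp_pos: [0.5261, -0.2367, -0.0149]
orientation: [-0.05, 0.999, 0.0, -0.0]
force: [-1.1, 0.1, -0.6]
finger_gap: 0.0004
grasp_force: 0.0
```

View pics/t5.png

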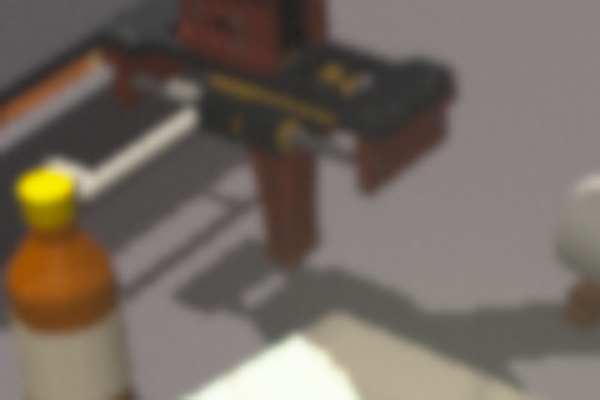

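The tip at crop (290,262) is nearly on its shadow. The reported TCP really does read about 25 mm too low, so I'll keep going to contact.

```bash
python3 -m handwheel '[[0,0,3,0],[0,0,0,0]]'|egrep 'tcp|force'; python3 -m handwheel '[[0,0,2,0],[0,0,0,0]]'|egrep 'tcp|force';python3 -m handwheel '[[0,0,2,0],[0,0,0,0]]'|egrep 'tcp|force';python3 -m handwheel '[[0,0,2,0],[0,0,0,0]]'|egrep 'tcp|force'
```

```text
tcp_pos: [0.5262, -0.2368, -0.0179]
force: [0.3, 0.5, 0.1]
grasp_force: 0.0
tcp_pos: [0.5262, -0.2368, -0.0198]
force: [-0.3, 0.0, -0.7]
grasp_force: 0.0
tcp_pos: [0.5262, -0.2367, -0.0218]
force: [-0.2, -0.0, 0.2]
grasp_force: 0.0
tcp_pos: [0.5262, -0.2368, -0.0238]
force: [-0.4, 0.4, -0.8]
grasp_force: 0.0
```

```bash
python3 -m handwheel '[[0,0,1.5,0],[0,0,0,0]]'|egrep 'tcp|^force'; python3 -m handwheel '[[0,0,1.5,0],[0,0,0,0]]'|egrep 'tcp|^force'
```

```text
tcp_pos: [0.5262, -0.2368, -0.0253]
force: [0.2, -1.1, 0.6]
tcp_pos: [0.5262, -0.2368, -0.0268]
force: [0.3, 0.0, -0.3]
```

```bash
python3 -m handwheel '[[0,0,1,0],[0,0,0,0]]'|egrep 'tcp|^force'; python3 -m handwheel '[[0,0,1,0],[0,0,0,0]]'|egrep 'tcp|^force';python3 - <<'E'
from h import *
b=capture("scene"); x=cv2.resize(b[170:230,170:260],(600,400),interpolation=cv2.INTER_CUBIC); cv2.imwrite("pics/t6.png",x[:,:,::-1])
p=read_state()["tcp_pos"];print(proj("scene",[p[0],p[1],0]))
E
```

```text
tcp_pos: [0.5262, -0.2368, -0.0278]
force: [-0.9, -0.4, -0.6]
tcp_pos: [0.5262, -0.2368, -0.0288]
force: [-0.1, -0.4, -0.4]
[208.02075976 205.92964691]
```

View pics/t6.png

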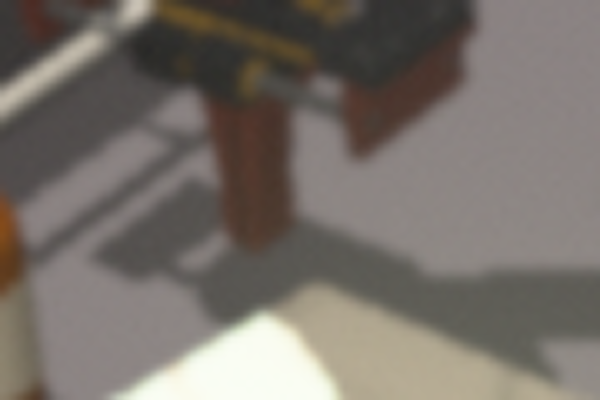

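```bash
for i in 1; do python3 -m handwheel '[[0,0,1,0],[0,0,0,0]]'|egrep 'tcp|^force'; python3 -m handwheel '[[0,0,1,0],[0,0,0,0]]'|egrep 'tcp|^force'; python3 -m handwheel '[[0,0,1,0],[0,0,0,0]]'|egrep 'tcp|^force'; done
```

```text
tcp_pos: [0.5262, -0.2368, -0.0298]
force: [0.3, -0.0, -0.4]
tcp_pos: [0.5262, -0.2368, -0.0308]
force: [-0.3, 0.1, -1.1]
tcp_pos: [0.5262, -0.2368, -0.0318]
force: [0.3, 0.6, 0.1]
```

```bash
python3 -m handwheel '[[0,0,1,0],[0,0,0,0]]'|egrep 'tcp|^force'; python3 -m handwheel '[[0,0,1,0],[0,0,0,0]]'|egrep 'tcp|^force'; python3 - <<'E'
from h import *
s=read_state(); print(s["effort"].round(2),s["force"].round(1))
E
```

```text
tcp_pos: [0.5263, -0.2368, -0.0328]
force: [0.2, -0.0, -0.3]
tcp_pos: [0.5264, -0.2369, -0.0332]
force: [-0.9, 1.9, 4.8]
[-6.000e-02 -5.302e+01 -1.577e+01 -3.000e-02 -3.900e-01 -0.000e+00] [-0.9  1.9  4.8]
```

Contact with the worktop comes at a reported z of -0.033, so true z is the reported z plus 33 mm. I'll put that in the helper and retry the handle.

```bash
sed -i 's/np.array(\[x,y,z\])-s/np.array([x,y,z-.033])-s/' h.py; python3 -m handwheel '[[0,0,-50,0],[0,0,-55,0],[0,-40,0,0],[0,-47,0,0],[0,0,0,0]]' 28|egrep 'tcp|^force'; python3 - <<'E'
from h import *
go(.534,-.324,.038,95)
E
```

```text
tcp_pos: [0.5359, -0.3269, 0.0718]
force: [-1.1, 1.0, 0.7]
turn 0.6 shift [ 1.8  3.3 66.7] q6 -2.33 tool x-> [-1.   -0.09]
```

```bash
python3 -m handwheel '[[2,3,0,0.6],[0,0,20,0],[0,0,18,0],[0,0,15,0],[0,0,13,0],[0,0,0,0]]'|egrep 'tcp|^force'; python3 -m handwheel '[[0,0,0,0],[0,0,0,0],[0,0,0,0],[0,0,0,0]]' 0
```

```text
tcp_pos: [0.532, -0.3198, 0.004]
force: [0.4, 0.6, -0.5]
time_s: 12.02
tcp_pos: [0.5333, -0.3212, 0.006]
orientation: [-0.045, 0.999, -0.001, 0.001]
force: [0.0, -1.0, 1.7]
finger_gap: 0.0102
grasp_force: 30.0
```

```bash
python3 -m handwheel '[[0,6,0,0],[0,12,0,0],[0,15,0,0],[0,15,0,0],[0,15,0,0],[0,15,0,0],[0,12,0,0],[0,8,0,0],[0,0,0,0]]'; python3 -m handwheel '[[0,4,0,0],[0,4,0,0],[0,4,0,0],[0,0,0,0]]'|egrep 'tcp|^force'
```

```text
time_s: 13.15
tcp_pos: [0.523, -0.2211, 0.0059]
orientation: [-0.045, 0.999, 0.001, -0.001]
force: [-2.2, 0.4, 8.9]
finger_gap: 0.0102
grasp_force: 30.0
tcp_pos: [0.5217, -0.2096, 0.0059]
force: [-3.0, 0.6, 9.2]
```

```bash
python3 -m handwheel '[[0,4,-1,0],[0,0,0,0]]'|egrep 'tcp|^force'; python3 -m handwheel '[[0,3,0,0],[0,0,0,0]]'|egrep 'tcp|^force'; python3 -m handwheel '[[0,3,0,0],[0,0,0,0]]'|egrep 'tcp|^force'
```

```text
tcp_pos: [0.5213, -0.2055, 0.006]
force: [-2.6, 0.6, 1.2]
tcp_pos: [0.5211, -0.2032, 0.006]
force: [-3.7, 0.9, 1.6]
tcp_pos: [0.5209, -0.2005, 0.006]
force: [-4.5, 0.3, 0.2]
```

```bash
python3 -m handwheel '[[0,3,0,0],[0,0,0,0]]'|egrep 'tcp|^force'; python3 -m handwheel '[[0,3,0,0],[0,0,0,0]]'|egrep 'tcp|^force'
```

```text
tcp_pos: [0.5209, -0.2005, 0.006]
force: [-7.5, -10.7, -3.1]
tcp_pos: [0.521, -0.2006, 0.006]
force: [-10.0, -22.4, -7.9]
```

The stop is reached (y force jumps to -22 N). I'll relax, release, lift and look at the chock.

```bash
python3 -m handwheel '[[0,-5,0,0],[0,0,0,0],[0,0,0,0]]'|egrep 'tcp|^force'; python3 -m handwheel '[[0,0,0,0],[0,0,0,0],[0,0,-40,0],[0,0,-50,0],[0,0,-50,0],[0,50,-40,0],[0,60,-10,0],[0,60,0,0],[0,60,0,0],[0,60,0,0],[0,0,0,0]]' 30|egrep 'tcp|^force'; python3 - <<'E'
from h import *
a=capture("top");b=capture("scene");cv2.imwrite("pics/a7.png",a[:,:,::-1]);cv2.imwrite("pics/b7.png",b[:,:,::-1])
x=np.hstack([cv2.resize(a[110:260,330:460],(390,450)),cv2.resize(b[110:260,80:215],(405,450))])
cv2.imwrite("pics/t7.png",x[:,:,::-1])
E
```

```text
tcp_pos: [0.5209, -0.2004, 0.006]
force: [-6.2, -2.9, -0.5]
tcp_pos: [0.4957, 0.0917, 0.1958]
force: [0.5, 1.0, -0.5]
```

View pics/t7.png

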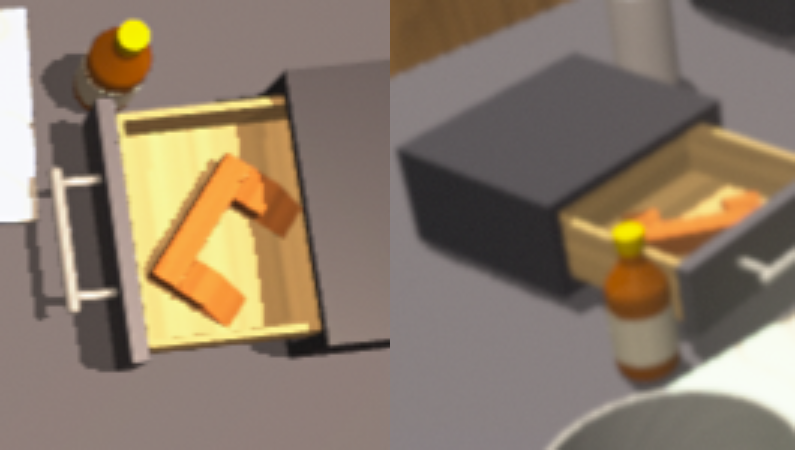

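The chock is in the drawer: bar corners at about crop (150,272) and (225,155), arms pointing lower right. The bottle is still standing just beside the drawer.

```bash
python3 - <<'E'
from h import *
a=cv2.imread("pics/a7.png")[:,:,::-1].copy()
hsv=cv2.cvtColor(a,cv2.COLOR_RGB2HSV)
print([hsv[110+y//3,330+x//3].tolist() for x,y in [(190,220),(285,205),(215,295),(200,150),(265,160),(170,150)]])
w=np.zeros(a.shape[:2],np.uint8); w[145:222,372:435]=1
m=a*w[:,:,None]
for hi in (15,17):
  c=max(blobs(m,(4,120,60),(hi,255,255)),key=cv2.contourArea)
  ap=cv2.approxPolyDP(c,2,True)[:,0]
  print(cv2.contourArea(c)); print([(q.tolist(),onz("top",*q,.046)[:2].round(3).tolist()) for q in ap])
E
```

```text
[[16, 188, 251], [12, 200, 154], [15, 194, 249], [28, 100, 247], [17, 145, 176], [28, 102, 247]]
300.5
[([410, 163], [0.59, -0.348]), ([413, 168], [0.578, -0.355]), ([405, 178], [0.553, -0.334]), ([424, 189], [0.525, -0.379]), ([431, 181], [0.545, -0.397]), ([430, 178], [0.552, -0.395])]
2185.0
[([372, 151], [0.621, -0.256]), ([379, 153], [0.616, -0.273]), ([408, 150], [0.623, -0.345]), ([410, 156], [0.608, -0.349]), ([409, 163], [0.59, -0.346]), ([405, 161], [0.595, -0.336]), ([399, 164], [0.588, -0.321]), ([381, 193], [0.516, -0.274]), ([379, 203], [0.491, -0.269]), ([405, 218], [0.454, -0.33]), ([411, 209], [0.476, -0.345]), ([394, 195], [0.51, -0.306]), ([402, 181], [0.545, -0.327]), ([407, 178], [0.553, -0.339]), ([415, 188], [0.528, -0.358]), ([418, 217], [0.456, -0.361]), ([432, 216], [0.459, -0.395]), ([433, 220], [0.449, -0.397]), ([430, 221], [0.446, -0.39]), ([434, 221], [0.446, -0.399]), ([434, 200], [0.498, -0.402]), ([424, 145], [0.636, -0.385])]
```

```bash
python3 - <<'E'
from h import *
f=lambda x,y,z=.046: onz("top",330+x/3,110+y/3,z)[:2]
A,B=f(150,272),f(225,155); I,J=f(190,262),f(233,200)
print(A,B,np.linalg.norm(A-B),I,J,np.linalg.norm(I-J))
d=(B-A)/np.linalg.norm(B-A); n=np.array([d[1],-d[0]]); print("dir bar",np.degrees(np.arctan2(d[1],d[0])),"chock x",np.degrees(np.arctan2(n[1],n[0])))
print("mid back",(A+B)/2,"mid front",(I+J)/2,"depth",((I+J)/2-(A+B)/2)@n,"lat",((I+J)/2-(A+B)/2)@d)
# scene: bar corners
S=cv2.imread("pics/b7.png"); cv2.imwrite("pics/t8.png",cv2.resize(S[155:215,140:220],(800,600),interpolation=cv2.INTER_CUBIC))
E
```

```text
[ 0.49656694 -0.27134516] [ 0.59367932 -0.33628602] 0.11682520712417283 [ 0.50466544 -0.30399744] [ 0.55590641 -0.34110488] 0.06326609570198248
dir bar -33.7713850090609 chock x -123.77138500906091
mid back [ 0.54512313 -0.30381559] mid front [ 0.53028593 -0.32255116] depth 0.023821884527589997 lat -0.001918870858742328
```

```bash
python3 - <<'E'
import cv2
a=cv2.imread("pics/a7.png"); cv2.imwrite("pics/t9.png",cv2.resize(a[148:223,370:445],(600,600),interpolation=cv2.INTER_CUBIC))
E
```

```text
(no output)
```

View pics/t9.png

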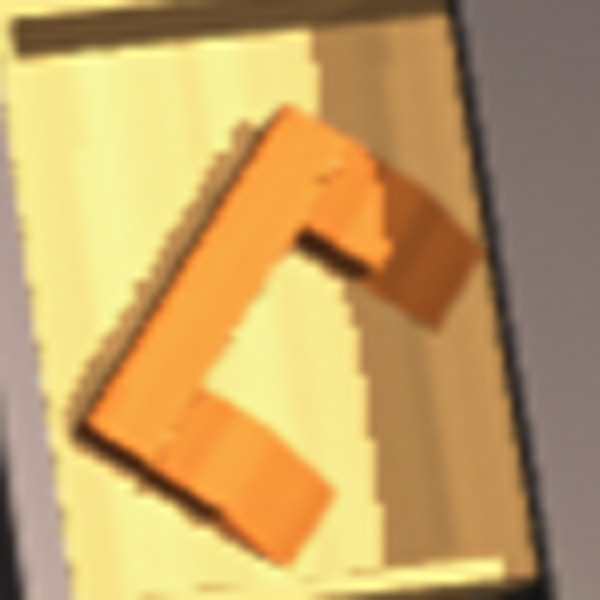

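The enlarged crop confirms the bar's back corners at (381,200) and (406,161) and the inner ones at (395,197) and (407.5,177). That puts the bar centre near (0.538,-0.313) with chock x at -124°. The turn is done here first, clear of everything.

```bash
python3 -m handwheel '[[0,0,0,10],[0,0,0,10],[0,0,0,10],[0,0,0,10],[0,0,0,10],[0,0,0,10],[0,0,0,10],[0,0,0,10],[0,0,0,10],[0,0,0,10],[0,0,0,10]]' 46|egrep 'tcp|^force'; python3 -m handwheel '[[0,0,0,10],[0,0,0,10],[0,0,0,10],[0,0,0,10],[0,0,0,10],[0,0,0,10],[0,0,0,10],[0,0,0,10],[0,0,0,10],[0,0,0,10],[0,0,0,9],[0,0,0,0]]' |egrep 'tcp|^force'; python3 - <<'E'
from h import *
f=lambda u,v: onz("top",370+u/8,148+v/8,.046)[:2]
A,B,I,J=f(90,415),f(287,105),f(200,392),f(300,232)
d=(B-A)/np.linalg.norm(B-A);n=np.array([d[1],-d[0]])
print(np.linalg.norm(A-B),np.linalg.norm(I-J),np.degrees(np.arctan2(n[1],n[0])),(A+B)/2+n*.012,(I+J)/2-n*.012)
go(.538,-.313,.13,-124)
E
```

```text
tcp_pos: [0.4966, 0.0856, 0.1955]
force: [0.0, 0.1, -0.1]
tcp_pos: [0.4965, 0.086, 0.1954]
force: [0.7, 0.3, 0.0]
0.11584604066921649 0.0593474528521957 -123.56281983253143 [ 0.54013886 -0.31647044] [ 0.53690755 -0.31436757]
turn 0.1 shift [257.4 307.5  98.6] q6 2.20 tool x-> [ 0.83 -0.56]
```

```bash
python3 -m handwheel '[[37,44,0,0],[37,44,0,0],[37,44,0,0],[37,44,0,0],[37,44,0,0],[37,44,0,0],[36,44,0,0],[0,0,40,0],[0,0,45,0],[0,0,0,0]]' |egrep 'tcp|^force'; python3 - <<'E'
from h import *
go(.538,-.315,.027,-124)
a=capture("top")
E
```

```text
tcp_pos: [0.5354, -0.3111, 0.107]
force: [-0.7, 1.0, 0.9]
turn 0.2 shift [  5.2   1.8 112.9] q6 1.52 tool x-> [ 0.83 -0.56]
```

```bash
python3 -m handwheel '[[5,2,40,0],[0,0,35,0],[0,0,15,0],[0,0,13,0],[0,0,9,0],[0,0,0,0]]' |egrep 'tcp|^force';  python3 -m handwheel '[[0,0,0,0],[0,0,0,0],[0,0,0,0],[0,0,0,0]]' 10
```

```text
tcp_pos: [0.5418, -0.3164, -0.0015]
force: [0.2, -0.2, 0.5]
time_s: 22.18
tcp_pos: [0.542, -0.3166, -0.0011]
orientation: [0.957, -0.291, 0.0, 0.0]
force: [0.4, -0.0, 2.9]
finger_gap: 0.0237
grasp_force: 30.0
```

```bash
python3 -m handwheel '[[0,0,-10,0],[0,0,-30,0],[0,0,-40,0],[0,0,-40,0],[0,0,0,0]]'|egrep 'gap|tcp|^force'; python3 - <<'E'
from h import *
go(.545,-.08,.15)
E
```

```text
tcp_pos: [0.544, -0.318, 0.1219]
force: [-0.3, -0.4, -2.1]
finger_gap: 0.0235
turn 0.0 shift [-131.6 -198.3    3.9] q6 1.52 tool x-> [ 0.83 -0.56]
```

```bash
python3 -m handwheel '[[-26,-40,0,0],[-26,-40,0,0],[-26,-40,0,0],[-26,-40,0,0],[-27,-38,0,0],[0,0,0,-10],[0,0,0,-10],[0,0,0,-10],[0,0,0,-10],[0,0,0,-10],[0,0,0,-10],[0,0,0,-10]]'|egrep 'gap|tcp|^force'; python3 -m handwheel '[[0,0,0,-10],[0,0,0,-10],[0,0,0,-10],[0,0,0,-10],[0,0,0,-10],[0,0,0,-5],[0,0,0,0]]'|egrep 'gap|tcp|^force';python3 - <<'E'
from h import *
go(.577,-.079,.12,1.7)
a=capture("top");b=capture("scene");cv2.imwrite("pics/t10.png",np.hstack([cv2.resize(a[90:240,220:380],(400,375)),cv2.resize(b[170:290,140:300],(400,375))])[:,:,::-1])
E
```

```text
tcp_pos: [0.5419, -0.0787, 0.1167]
force: [-0.0, 0.3, -2.2]
finger_gap: 0.0241
tcp_pos: [0.542, -0.0788, 0.117]
force: [0.5, 1.1, -1.8]
finger_gap: 0.0243
turn -0.6 shift [-1.3 35.  29.9] q6 -0.29 tool x-> [-0.03  1.  ]
```

View pics/t10.png

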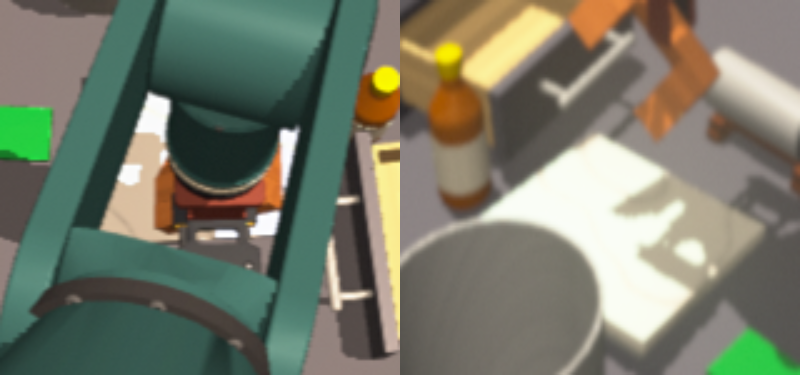

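The chock is held with its wedges toward +x (uphill), above the rest. Lowering it now.

```bash
python3 -m handwheel '[[-1,35,0,-0.6],[0,0,40,0],[0,0,30,0],[0,0,20,0],[0,0,10,0],[0,0,0,0]]'|egrep 'gap|tcp|^force'; python3 - <<'E'
from h import *
go(.577,-.079,.040,1.7)
E
```

```text
tcp_pos: [0.5779, -0.0802, 0.0179]
force: [-1.6, -1.0, 0.9]
finger_gap: 0.0239
turn -0.0 shift [ 1.2 -0.8 10.9] q6 -0.28 tool x-> [-0.03  1.  ]
```

```bash
python3 -m handwheel '[[0,0,5,0],[0,0,3,0],[0,0,0,0]]'|egrep 'tcp|^force'; python3 -m handwheel '[[0,0,2,0],[0,0,0,0]]'|egrep 'tcp|^force';python3 -m handwheel '[[0,0,2,0],[0,0,0,0]]'|egrep 'tcp|^force'
```

```text
tcp_pos: [0.5792, -0.0801, 0.0109]
force: [-1.1, -4.3, 4.7]
tcp_pos: [0.5793, -0.0799, 0.009]
force: [-1.2, -3.3, 5.1]
tcp_pos: [0.5792, -0.0796, 0.0069]
force: [0.7, -2.1, 4.3]
```

```bash
python3 -m handwheel '[[0,0,2,0],[0,0,0,0]]'|egrep 'tcp|^force'; python3 -m handwheel '[[0,0,2,0],[0,0,0,0]]'|egrep 'tcp|^force';python3 -m handwheel '[[0,0,2,0],[0,0,0,0]]'|egrep 'tcp|^force'
```

```text
tcp_pos: [0.5789, -0.0793, 0.0046]
force: [0.2, -3.3, 4.9]
tcp_pos: [0.5785, -0.0792, 0.0023]
force: [0.8, -3.1, 3.7]
tcp_pos: [0.5784, -0.0793, 0.0006]
force: [-0.0, -1.9, 6.8]
```

Release, lift straight, back off and look. The same pictures serve to measure the flask.

```bash
python3 -m handwheel '[[0,0,0,0],[0,0,0,0],[0,0,0,0]]' 40|egrep 'tcp|^force'; python3 -m handwheel '[[0,0,-30,0],[0,0,-50,0],[0,0,-50,0],[-60,0,-40,0],[-60,0,0,0],[-60,0,0,0],[-60,0,0,0],[-60,0,0,0],[-60,0,0,0],[0,0,0,0]]' 80|egrep 'tcp|^force'; python3 - <<'E'
from h import *
a=capture("top");b=capture("scene");cv2.imwrite("pics/a11.png",a[:,:,::-1]);cv2.imwrite("pics/b11.png",b[:,:,::-1])
cv2.imwrite("pics/t11.png",cv2.resize(a[100:280,230:360],(578,800))[:590,:,::-1] if 0 else cv2.resize(a[105:255,240:350],(440,600))[:,:,::-1])
E
```

```text
tcp_pos: [0.5772, -0.0788, -0.0003]
force: [0.2, 0.3, 0.1]
tcp_pos: [0.5881, -0.4356, 0.1639]
force: [-0.2, 0.3, 0.4]
```

View pics/t11.png

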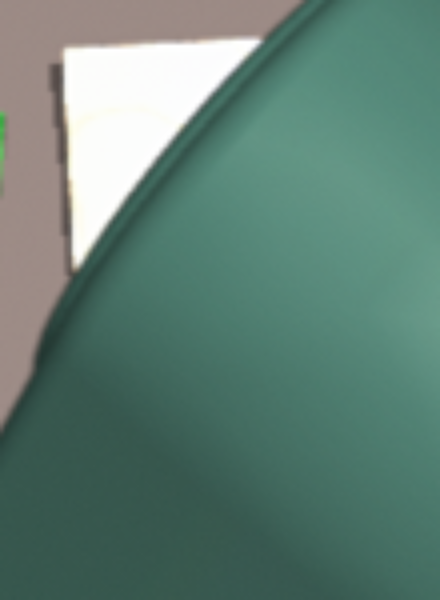

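The arm hides the rest in this picture. Moving it to the left side and measuring numerically.

```bash
python3 -m handwheel '[[60,0,0,0],[60,0,0,0],[60,0,0,0],[60,0,0,0],[60,0,0,0],[60,0,0,0],[60,0,0,0],[60,0,0,0],[60,0,0,0],[60,0,0,0],[60,0,0,0],[60,0,0,0]]'|egrep 'tcp|^force'; python3 -m handwheel '[[30,-30,0,0],[0,0,0,0]]'|egrep 'tcp|^force'; python3 - <<'E'
from h import *
a=capture("top");b=capture("scene");cv2.imwrite("pics/a12.png",a[:,:,::-1]);cv2.imwrite("pics/b12.png",b[:,:,::-1])
def main(im,box):
    m=np.zeros_like(im);x0,y0,x1,y1=box;m[y0:y1,x0:x1]=im[y0:y1,x0:x1]
    return max(blobs(m,(4,100,60),(20,255,255)),key=cv2.contourArea)
c=main(a,(250,105,350,200))
print("area",cv2.contourArea(c),"rect",rect("top",c,.04)); ap=cv2.approxPolyDP(c,2.5,True)[:,0]
print([(q.tolist(),onz("top",*q,.042)[:2].round(3).tolist()) for q in ap])
c=main(b,(160,205,290,285)); print("S",cv2.contourArea(c),cv2.approxPolyDP(c,2.5,True)[:,0].tolist())
for n,im,bx in(("top",a,(240,205,335,250)),("scene",b,(250,180,330,235))):
    g=im[bx[1]:bx[3],bx[0]:bx[2]]; v=g.max(2); m=((v>150)*255).astype(np.uint8)
    c=max(cv2.findContours(m,0,1)[0],key=cv2.contourArea)+np.array([bx[0],bx[1]])
    print(n,"flask bright",cv2.boundingRect(c),cv2.boxPoints(cv2.minAreaRect(c)).round(1).tolist())
E
```

```text
tcp_pos: [0.5642, 0.2918, 0.1652]
force: [0.2, -0.4, 0.5]
tcp_pos: [0.5311, 0.3208, 0.1647]
force: [-0.1, 0.0, 0.1]
area 891.5 rect (array([603.4, -88.5], dtype=float32), [np.float32(76.6), np.float32(119.5)], np.float32(89.8))
[([281, 144], [0.641, -0.031]), ([282, 174], [0.565, -0.034]), ([328, 172], [0.569, -0.147]), ([327, 144], [0.641, -0.146]), ([316, 144], [0.641, -0.118]), ([315, 164], [0.59, -0.115]), ([293, 164], [0.59, -0.061]), ([291, 144], [0.641, -0.056])]
S 984.0 [[200, 231], [206, 236], [224, 227], [235, 232], [229, 248], [238, 251], [257, 237], [258, 230], [219, 213]]
top flask bright (267, 218, 53, 20) [[266.3999938964844, 235.6999969482422], [267.20001220703125, 217.8000030517578], [319.6000061035156, 220.1999969482422], [318.79998779296875, 238.0]]
scene flask bright (261, 184, 46, 30) [[259.6000061035156, 194.8000030517578], [266.3999938964844, 181.1999969482422], [306.79998779296875, 201.39999389648438], [300.0, 215.0]]
```

The chock sits at about (0.578,-0.090), deck frame x≈-0.051, y≈-0.011, square. Next, locate the flask from its rest's posts.

```bash
python3 - <<'E'
from h import *
a=cv2.imread("pics/a12.png")[:,:,::-1].copy()
m=np.zeros_like(a);m[205:255,240:335]=a[205:255,240:335]
P=[]
for c in blobs(m,(0,110,40),(18,255,200),3):
    print(cv2.boundingRect(c),cv2.contourArea(c)); x,y,w,h=cv2.boundingRect(c); P.append((x+(w-1)/2,y+(h-1)/2,x,y,x+w-1,y+h-1))
e=[onz("top",*q,.034)[:2] for q in [(266.4,226.7),(319.2,229.1)]];d=e[0]-e[1];print("axis heading",np.degrees(np.arctan2(d[1],d[0])))
print("centre guess",onz("top",286.5,229.3,.034), "edge body right",onz("top",319.5,229,.034))
g=a[225:232].mean(0).max(1);print(g[246:326].astype(int))
print(a[205:255,300].max(1).tolist())
E
```

```text
(304, 240, 7, 6) 25.0
(259, 237, 8, 7) 33.5
(305, 216, 7, 3) 11.5
(260, 214, 8, 4) 18.0
axis heading 87.18273619354422
centre guess [ 0.42872904 -0.04403838  0.034     ] edge body right [ 0.42918559 -0.12441604  0.034     ]
[127 100  74  72  73  73  52  38  42  43  45  46  47  49  49  51  52  52
  54  79 111 186 221 223 223 224 224 224 225 225 226 226 226 227 227 227
 227 228 228 228 228 228 229 229 229 229 229 229 229 230 230 230 230 230
 231 230 230 230 230 231 231 230 230 230 230 230 230 230 230 230 230 230
 224 175 129 126 127 128 127 128]
[128, 128, 128, 127, 128, 128, 128, 128, 128, 128, 128, 128, 126, 108, 141, 170, 183, 197, 205, 210, 218, 226, 237, 237, 237, 236, 226, 214, 205, 195, 186, 176, 156, 130, 90, 124, 128, 127, 127, 128, 129, 128, 128, 129, 128, 127, 127, 128, 128, 127]
```

```bash
python3 - <<'E'
from h import *
c=onz("top",285.2,228,.034);print(c)
go(c[0],c[1],.12,-2.8)
print("mill", onz("top",256,272,.05))
E
```

```text
[ 0.43192402 -0.04088781  0.034     ]
turn 4.7 shift [-363.8  -84.5   78.3] q6 0.39 tool x-> [0.05 1.  ]
mill [0.32583009 0.02885057 0.05      ]
```

```bash
python3 -m handwheel '[[0,0,0,4.7],[-60,-14,0,0],[-60,-14,0,0],[-60,-14,0,0],[-60,-14,0,0],[-60,-14,0,0],[-60,-14,30,0],[-4,0,40,0],[0,0,0,0]]' 82|egrep 'tcp|^force';python3 - <<'E'
from h import *
go(.4319,-.0409,.018,-2.8)
E
```

```text
tcp_pos: [0.432, -0.0372, 0.0961]
force: [-0.8, 0.1, 0.6]
turn -0.3 shift [ -3.8   0.6 111.1] q6 -0.19 tool x-> [0.05 1.  ]
```

```bash
python3 -m handwheel '[[-3,0,40,0],[0,0,40,0],[0,0,20,0],[0,0,10,0],[0,0,0,0]]'|egrep 'tcp|^force'; python3 -m handwheel '[[0,0,0,0],[0,0,0,0],[0,0,0,0],[0,0,0,0],[0,0,0,0]]' 40
```

```text
tcp_pos: [0.4354, -0.0392, -0.0119]
force: [0.2, 0.5, -0.5]
time_s: 33.6
tcp_pos: [0.4327, -0.0392, -0.0122]
orientation: [0.725, 0.689, -0.001, -0.001]
force: [-4.4, -0.4, 7.7]
finger_gap: 0.0516
grasp_force: 30.0
```

```bash
python3 -m handwheel '[[0,0,-10,0],[0,0,-40,0],[0,0,-50,0],[0,0,-10,-4.3],[0,0,0,0]]'|egrep 'gap|tcp|^force'; python3 - <<'E'
from h import *
go(.664,-.088,.13,1.5)
E
```

```text
tcp_pos: [0.4358, -0.0396, 0.099]
force: [0.2, 0.1, -3.1]
finger_gap: 0.0514
turn -0.2 shift [-54.3 226.9   2.8] q6 -0.27 tool x-> [-0.03  1.  ]
```

```bash
python3 -m handwheel '[[-13,45,0,0],[-13,45,0,0],[-13,45,0,0],[-13,45,0,0],[-2,47,0,0],[0,0,30,0],[0,0,30,0],[0,0,15,0],[0,0,0,0]]'|egrep 'gap|tcp|^force';  python3 - <<'E'
from h import *
go(.664,-.088,.043,1.5)
E
```

```text
tcp_pos: [0.6612, -0.0876, 0.0207]
force: [0.9, -0.1, -2.5]
finger_gap: 0.0514
turn -0.2 shift [-0.5  2.8 10.7] q6 -0.26 tool x-> [-0.03  1.  ]
```

```bash
python3 -m handwheel '[[0,3,4,0],[0,0,3,0],[0,0,0,0]]'|egrep 'tcp|^force'; python3 -m handwheel '[[0,0,2,0],[0,0,0,0]]'|egrep 'tcp|^force';python3 -m handwheel '[[0,0,2,0],[0,0,0,0]]'|egrep 'tcp|^force'
```

```text
tcp_pos: [0.6662, -0.088, 0.0162]
force: [-0.0, 0.1, -3.9]
tcp_pos: [0.6658, -0.0879, 0.0137]
force: [-0.9, -0.2, -3.0]
tcp_pos: [0.6658, -0.0879, 0.0115]
force: [-0.4, 0.2, -3.0]
```

```bash
python3 -m handwheel '[[0,0,1.5,0],[0,0,0,0]]'|egrep 'tcp|^force'; python3 -m handwheel '[[0,0,1,0],[0,0,0,0]]'|egrep 'tcp|^force';python3 -m handwheel '[[0,0,1,0],[0,0,0,0]]'|egrep 'tcp|^force'
```

```text
tcp_pos: [0.6658, -0.0879, 0.01]
force: [-0.1, 1.1, -1.9]
tcp_pos: [0.666, -0.0879, 0.0098]
force: [-1.4, 0.2, 3.8]
tcp_pos: [0.666, -0.0879, 0.0097]
force: [-4.2, 1.5, 10.4]
```

Contact with the slope, at the predicted height. Sliding downhill toward the wedges.

```bash
python3 -m handwheel '[[0,-3,-0.3,0],[0,-3,0.3,0],[0,0,0,0]]'|egrep 'tcp|^force'; python3 -m handwheel '[[0,-2,0.2,0],[0,0,0,0]]'|egrep 'tcp|^force';python3 -m handwheel '[[0,-2,0.2,0],[0,0,0,0]]'|egrep 'tcp|^force'
```

```text
tcp_pos: [0.6622, -0.0885, 0.0093]
force: [2.9, 0.4, 6.1]
tcp_pos: [0.6604, -0.0886, 0.0091]
force: [3.9, 0.5, 5.0]
tcp_pos: [0.6584, -0.0887, 0.0089]
force: [3.8, 0.1, 5.8]
```

```bash
python3 -m handwheel '[[0,-1.5,0.15,0],[0,0,0,0]]'|egrep 'tcp|^force'; python3 -m handwheel '[[0,-1.5,0.15,0],[0,0,0,0]]'|egrep 'tcp|^force';python3 -m handwheel '[[0,-1.5,0.15,0],[0,0,0,0]]'|egrep 'tcp|^force'
```

```text
tcp_pos: [0.657, -0.0888, 0.0088]
force: [4.0, -0.1, 3.8]
tcp_pos: [0.6555, -0.0889, 0.0086]
force: [4.3, 0.5, 5.3]
tcp_pos: [0.6541, -0.0888, 0.0085]
force: [4.7, 0.7, 5.0]
```

```bash
python3 -m handwheel '[[0,-1.5,0.15,0],[0,0,0,0]]'|egrep 'tcp|^force'; python3 -m handwheel '[[0,-1.5,0.15,0],[0,0,0,0]]'|egrep 'tcp|^force'; python3 - <<'E'
from h import *
a=capture("top");b=capture("scene");cv2.imwrite("pics/b13.png",b[:,:,::-1]);cv2.imwrite("pics/a13.png",a[:,:,::-1])
cv2.imwrite("pics/t13.png",cv2.resize(b[185:285,150:290],(784,560),interpolation=cv2.INTER_CUBIC)[:,:,::-1])
m=np.zeros_like(b);m[205:285,160:290]=b[205:285,160:290]
for c in blobs(m,(4,100,60),(20,255,255),20): print(cv2.boundingRect(c),cv2.contourArea(c),cv2.approxPolyDP(c,2,True)[:,0].tolist())
print(proj("scene",[.641,-.031,.03]))
E
```

```text
tcp_pos: [0.6526, -0.0888, 0.0083]
force: [4.8, 0.5, 5.7]
tcp_pos: [0.6511, -0.0889, 0.0082]
force: [3.8, 0.3, 5.1]
(160, 229, 16, 8) 53.0 [[175, 229], [160, 232], [160, 236], [171, 235]]
(174, 214, 36, 30) 286.5 [[174, 214], [180, 219], [178, 222], [200, 231], [202, 239], [209, 243], [205, 217], [201, 218], [205, 223], [200, 226], [198, 221], [191, 222]]
(214, 213, 8, 11) 52.5 [[217, 213], [214, 221], [220, 223], [220, 214]]
(222, 208, 38, 36) 468.5 [[222, 212], [226, 215], [227, 226], [245, 237], [248, 243], [257, 237], [258, 228], [228, 215], [228, 208]]
(203, 207, 10, 9) 22.0 [[212, 207], [204, 211], [203, 215]]
(264, 205, 26, 13) 142.0 [[265, 207], [266, 214], [275, 210], [289, 217], [289, 212], [281, 205]]
(160, 205, 15, 12) 119.0 [[160, 216], [171, 213], [174, 205], [160, 205]]
[236.95337821 250.26839579]
```

View pics/t13.png

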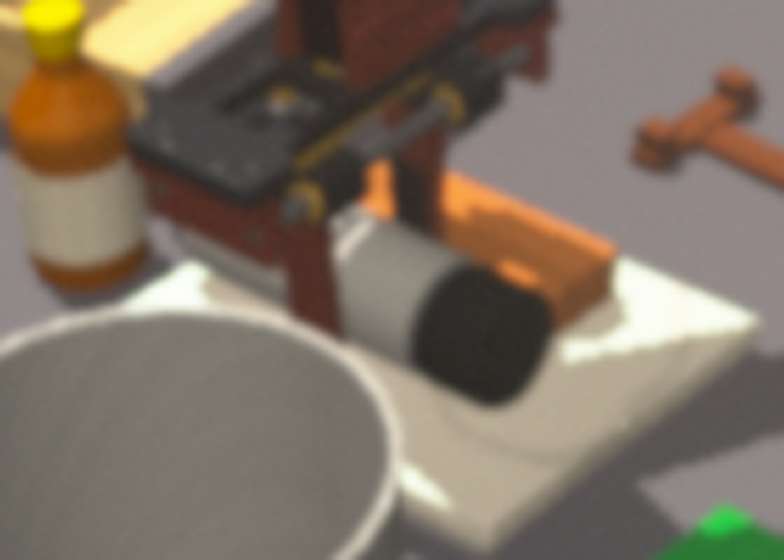

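The flask, with its cap toward crop (480,330), lies level at the chock's wedges. The chock's corner at (257,237) hasn't moved. I'll lighten the pressure and creep the last millimetres.

```bash
python3 -m handwheel '[[0,0,-0.7,0],[0,0,0,0]]'|egrep 'tcp|^force'; python3 -m handwheel '[[0,-1.5,0.15,0],[0,0,0,0]]'|egrep 'tcp|^force'; python3 -m handwheel '[[0,-1.5,0.15,0],[0,0,0,0]]'|egrep 'tcp|^force'; python3 - <<'E'
from h import *
b=capture("scene");cv2.imwrite("pics/b14.png",b[:,:,::-1])
m=np.zeros_like(b);m[205:285,222:270]=b[205:285,222:270]
for c in blobs(m,(4,100,60),(20,255,255),200): print(cv2.contourArea(c),cv2.approxPolyDP(c,2,True)[:,0].tolist())
E
```

```text
tcp_pos: [0.6491, -0.0886, 0.008]
force: [3.9, -0.9, 3.8]
tcp_pos: [0.6474, -0.0886, 0.0078]
force: [4.4, -0.5, 3.3]
tcp_pos: [0.6457, -0.0885, 0.0076]
force: [3.9, -1.3, 4.9]
461.0 [[224, 211], [228, 216], [229, 225], [247, 236], [250, 242], [259, 236], [261, 228], [231, 215], [229, 208]]
```

The chock's edge has now shifted about 2 px downhill, so the flask bears on both wedges. Hold for a moment, then let go and retreat upward and to the left.

```bash
python3 -m handwheel '[[0,0,-0.3,0],[0,0,0,0],[0,0,0,0],[0,0,0,0]]'|egrep 'tcp|force'; python3 -m handwheel '[[0,0,0,0],[0,0,0,0],[0,0,0,0],[0,0,0,0]]' 66|egrep 'gap|tcp|force'; python3 -m handwheel '[[0,0,-15,0],[0,0,-40,0],[0,0,-50,0],[0,0,-50,0],[60,0,0,0],[60,-20,0,0],[60,-20,0,0],[60,-20,0,0],[60,-20,0,0],[60,-20,0,0],[60,-20,0,0],[0,0,0,0]]'|egrep 'tcp|^force'; python3 - <<'E'
from h import *
a=capture("top");b=capture("scene");cv2.imwrite("pics/a15.png",a[:,:,::-1]);cv2.imwrite("pics/b15.png",b[:,:,::-1])
m=np.zeros_like(a);m[105:200,250:350]=a[105:200,250:350]
for c in blobs(m,(4,100,60),(20,255,255),60): print("chock",cv2.contourArea(c),rect("top",c,.04),[(q.tolist(),onz("top",*q,.042)[:2].round(3).tolist()) for q in cv2.approxPolyDP(c,2,True)[:,0]])
print(a[110:200,312].max(1).tolist());print(a[110:200,300].max(1).tolist()); print(a[110:200,290].max(1).tolist())
for c in blobs(a,(8,110,150),(22,255,255),300):
    x,y,w,h=cv2.boundingRect(c)
    if 130<x<250 and 130<y<260: print("tile",(x,y,w,h),*rect("top",c,.008))
E
```

```text
tcp_pos: [0.645, -0.0884, 0.0075]
force: [2.8, -1.6, 4.9]
grasp_force: 30.0
tcp_pos: [0.6448, -0.0882, 0.0074]
force: [-0.6, 1.2, -1.1]
finger_gap: 0.066
grasp_force: 0.0
tcp_pos: [0.5152, 0.3285, 0.1639]
force: [0.6, -0.1, -0.3]
chock 819.0 (array([589.4, -89.5], dtype=float32), [np.float32(66.8), np.float32(120.9)], np.float32(91.4)) [([328, 151], [0.623, -0.148]), ([316, 151], [0.623, -0.118]), ([317, 166], [0.585, -0.12]), ([314, 168], [0.58, -0.113]), ([293, 168], [0.58, -0.061]), ([292, 152], [0.621, -0.059]), ([280, 152], [0.621, -0.029]), ([281, 177], [0.557, -0.031]), ([328, 176], [0.559, -0.147])]
[127, 126, 126, 145, 214, 244, 243, 242, 242, 242, 242, 242, 242, 242, 242, 241, 237, 237, 239, 238, 183, 170, 191, 201, 208, 216, 226, 236, 238, 238, 235, 229, 220, 208, 198, 187, 179, 163, 145, 125, 96, 114, 192, 204, 247, 246, 245, 245, 244, 245, 246, 246, 246, 245, 238, 240, 242, 227, 240, 240, 240, 240, 240, 240, 240, 242, 241, 104, 157, 250, 246, 244, 244, 246, 247, 101, 122, 129, 128, 128, 129, 129, 129, 128, 129, 129, 129, 129, 128, 129]
[128, 127, 128, 127, 157, 240, 239,
[... 405 characters left out ...]
128, 128]
[128, 128, 128, 127, 138, 193, 241, 240, 238, 238, 239, 239, 239, 239, 239, 239, 239, 239, 240, 241, 238, 167, 175, 199, 206, 212, 222, 228, 237, 238, 238, 233, 224, 212, 201, 191, 181, 170, 151, 134, 110, 83, 131, 239, 233, 224, 230, 236, 240, 240, 240, 240, 240, 240, 238, 239, 240, 239, 231, 240, 240, 240, 240, 240, 240, 240, 242, 239, 113, 198, 245, 243, 242, 242, 244, 246, 115, 123, 128, 130, 130, 128, 129, 129, 129, 129, 129, 129, 128, 129]
tile (194, 219, 24, 33) [418.2 157.4] [np.float32(57.5), np.float32(80.0)] 179.8
tile (190, 172, 23, 33) [538.  171.7] [np.float32(55.9), np.float32(82.9)] 1.1
tile (147, 146, 28, 35) [603.3 275.6] [np.float32(57.7), np.float32(84.0)] 170.8
```

The chock (back edge x≈0.558, square) and the flask at rest (rows 130–151) look right. The tiles haven't moved. Now shut the drawer.

```bash
python3 -m handwheel '[[0,0,0,10],[0,0,0,10],[0,0,0,10],[0,0,0,10],[0,0,0,10],[0,0,0,10],[0,0,0,10],[0,0,0,10],[0,0,0,6],[0,0,0,0]]' 28|egrep 'tcp|^force';python3 - <<'E'
from h import *
go(.511,-.2005,.15,95)
E
```

```text
tcp_pos: [0.5179, 0.3226, 0.1631]
force: [0.8, -0.9, 0.3]
turn 0.3 shift [-52.5 520.5  46.3] q6 1.92 tool x-> [1.   0.09]
```

```bash
python3 -m handwheel '[[-6,58,0,0],[-6,58,0,0],[-6,58,0,0],[-6,58,0,0],[-6,58,0,0],[-6,58,0,0],[-6,58,0,0],[-6,58,0,0],[-4,56,0,0],[0,0,0,0]]'|egrep 'tcp|^force';python3 - <<'E'
from h import *
go(.511,-.2005,.040,95)
E
```

```text
tcp_pos: [0.5138, -0.2033, 0.1631]
force: [-1.0, -0.2, 0.5]
turn 0.2 shift [ -2.7  -3.3 156.1] q6 0.98 tool x-> [1.   0.09]
```

```bash
python3 -m handwheel '[[-3,-3,50,0],[0,0,45,0],[0,0,25,0],[0,0,20,0],[0,0,14,0],[0,0,0,0]]'|egrep 'tcp|^force'; python3 -m handwheel '[[0,0,0,0],[0,0,0,0],[0,0,0,0]]' 0|egrep 'tcp|force|gap'
```

```text
tcp_pos: [0.5098, -0.1948, 0.0081]
force: [0.6, -0.1, 0.6]
tcp_pos: [0.5117, -0.2017, 0.0094]
force: [-3.5, -22.0, -11.5]
finger_gap: 0.0103
grasp_force: 30.0
```

```bash
python3 -m handwheel '[[0,8,0,0],[0,14,0,0],[0,15,0,0],[0,15,0,0],[0,15,0,0],[0,15,0,0],[0,15,0,0],[0,12,0,0],[0,8,0,0],[0,0,0,0]]'|egrep 'tcp|^force'; python3 -m handwheel '[[0,5,0,0],[0,5,0,0],[0,0,0,0]]'|egrep 'tcp|^force'
```

```text
tcp_pos: [0.5231, -0.3142, 0.0093]
force: [5.4, -0.0, 4.3]
tcp_pos: [0.5241, -0.3237, 0.0093]
force: [5.6, -1.1, 3.3]
```

```bash
python3 -m handwheel '[[0,4,0,0],[0,0,0,0]]'|egrep 'tcp|^force'; python3 -m handwheel '[[0,4,0,0],[0,0,0,0]]'|egrep 'tcp|^force';python3 -m handwheel '[[0,3,0,0],[0,0,0,0]]'|egrep 'tcp|^force'
```

```text
tcp_pos: [0.5245, -0.3274, 0.0093]
force: [5.6, -0.5, 3.6]
tcp_pos: [0.5249, -0.3313, 0.0093]
force: [5.9, 0.4, 3.9]
tcp_pos: [0.5252, -0.3342, 0.0093]
force: [6.0, 0.3, 3.5]
```

```bash
python3 -m handwheel '[[0,3,0,0],[0,0,0,0]]'|egrep 'tcp|^force'; python3 -m handwheel '[[0,-2,0,0],[0,0,0,0],[0,0,0,0]]' 28|egrep 'tcp|^force';  python3 -m handwheel '[[0,0,0,0],[0,0,-50,0],[0,0,-50,0],[0,0,-50,0],[0,0,-10,0],[0,0,0,0]]'|egrep 'tcp|^force';python3 - <<'E'
from h import *
go(.415,.158,.15,90)
E
```

```text
tcp_pos: [0.5251, -0.3343, 0.0093]
force: [8.1, 8.3, 8.5]
tcp_pos: [0.5225, -0.3339, 0.0082]
force: [-0.1, -0.5, -0.4]
tcp_pos: [0.5236, -0.334, 0.169]
force: [-0.3, -0.4, 0.1]
turn 5.4 shift [-108.6 -492.1   51.6] q6 0.80 tool x-> [1. 0.]
```

The drawer is shut against its stop. Now the board geometry, from stored pictures.

```bash
python3 - <<'E'
from h import *
a=cv2.imread("pics/a7.png")[:,:,::-1].copy(); t0=cv2.imread("pics/top0.png")[:,:,::-1].copy()
C=[onz("top",*q,.014)[:2] for q in [(60,182),(49,236),(163,251),(172,197)]]
for i in range(4): d=C[(i+1)%4]-C[i]; print(C[i].round(4),np.linalg.norm(d).round(4),np.degrees(np.arctan2(d[1],d[0])).round(1))
cen=sum(C)/4; th=np.radians(82.2); ux=np.array([np.cos(th),np.sin(th)]);uy=np.array([-ux[1],ux[0]])
print(cen)
g=cv2.cvtColor(t0,cv2.COLOR_RGB2GRAY).astype(np.float32)
def prof(P0,d,s):
    uv=np.array([proj("top",[*(P0+d*k),.014]) for k in s],np.float32)
    return cv2.remap(g,uv[:,0].copy().reshape(1,-1),uv[:,1].copy().reshape(1,-1),cv2.INTER_LINEAR)[0].astype(int)
s=np.arange(-.165,-.10,.0025)
for y in(-.03,0.02,.04): print(y,dict(zip((s*1000).round(1).tolist(),prof(cen+uy*y,ux,s).tolist())))
s=np.arange(.11,.165,.005); print(dict(zip((s*1000).round(1).tolist(),prof(cen+uy*.065,ux,s).tolist())))
s=np.arange(.055,.085,.0025)
for x in(-.1,0,.08):
  print(x,dict(zip((s*1000).round(1).tolist(),zip(prof(cen+ux*x,uy,s).tolist(),prof(cen+ux*x,-uy,s).tolist()))))
E
```

```text
[0.5527 0.5252] 0.1373 172.7
[0.4165 0.5426] 0.2849 -97.7
[0.3783 0.2602] 0.1363 -7.4
[0.5134 0.2426] 0.2853 82.1
[0.46519288 0.39264615]
-0.03 {-165.0: 113, -162.5: 113, -160.0: 113, -157.5: 113, -155.0: 113, -152.5: 113, -150.0: 111, -147.5: 111, -145.0: 141, -142.5: 199, -140.0: 201, -137.5: 156, -135.0: 174, -132.5: 214, -130.0: 209, -127.5: 208, -125.0: 219, -122.5: 232, -120.0: 232, -117.5: 232, -115.0: 232, -112.5: 232, -110.0: 232, -107.5: 232, -105.0: 232, -102.5: 232}
0.02 {-165.0: 113, -162.5: 113, -160.0: 113, -157.5: 113, -155.0: 113, -152.5: 113, -150.0: 110, -147.5: 104, -145.0: 153, -142.5: 223, -140.0: 215, -137.5: 147, -135.0: 176, -132.5: 206, -130.0: 205, -127.5: 194, -125.0: 196, -122.5: 226, -120.0: 232, -117.5: 231, -115.0: 231, -112.5: 231, -110.0: 231, -107.5: 231, -105.0: 231, -102.5: 231}
0.04 {-165.0: 113, -162.5: 113, -160.0: 113, -157.5: 113, -155.0: 113, -152.5: 113, -150.0: 112, -147.5: 119, -145.0: 165, -142.5: 218, -140.0: 200, -137.5: 138, -135.0: 162, -132.5: 211, -130.0: 204, -127.5: 192, -125.0: 198, -122.5: 230, -120.0: 231, -117.5: 231, -115.0:
[... 232 characters left out ...]
, 232), 57.5: (230, 232), 60.0: (230, 232), 62.5: (230, 232), 65.0: (231, 233), 67.5: (227, 234), 70.0: (176, 142), 72.5: (118, 111), 75.0: (111, 112), 77.5: (112, 113), 80.0: (112, 112), 82.5: (112, 113), 85.0: (112, 113)}
0 {55.0: (227, 230), 57.5: (229, 230), 60.0: (230, 230), 62.5: (230, 230), 65.0: (232, 231), 67.5: (224, 221), 70.0: (145, 149), 72.5: (111, 113), 75.0: (110, 111), 77.5: (111, 112), 80.0: (112, 111), 82.5: (112, 112), 85.0: (111, 112)}
0.08 {55.0: (226, 228), 57.5: (226, 228), 60.0: (226, 228), 62.5: (225, 229), 65.0: (221, 230), 67.5: (221, 211), 70.0: (142, 146), 72.5: (109, 112), 75.0: (110, 110), 77.5: (111, 110), 80.0: (111, 110), 82.5: (110, 111), 85.0: (110, 111)}
```

```bash
cat > tiles.py <<'E'
from h import *
a=capture("top");cv2.imwrite("pics/atile.png",a[:,:,::-1])
for c in blobs(a,(8,110,150),(22,255,255),300):
    x,y,w,h=cv2.boundingRect(c)
    if 30<x<260 and 110<y<290: print("tile",(x,y,w,h),*rect("top",c,.008))
E
python3 tiles.py; python3 -c "
from h import *
go(.4195,.158,.06,90)"; python3 -m handwheel '[[0,0,0,5.4],[-12,-55,0,0],[-12,-55,0,0],[-12,-55,0,0],[-12,-55,0,0],[-12,-55,0,0],[-12,-55,0,0],[-12,-55,0,0],[-12,-55,0,0],[-8,-52,0,0],[0,0,0,0]]' 74|egrep 'tcp|^force';python3 -c "
from h import *
go(.4195,.158,.003,90)"
```

```text
tile (153, 147, 22, 34) [602. 268.] [np.float32(42.9), np.float32(84.1)] 171.5
turn 5.4 shift [-103.2 -491.3  141.3] q6 0.80 tool x-> [1. 0.]
tcp_pos: [0.4174, 0.1608, 0.1669]
force: [0.1, -0.2, 0.3]
turn 0.3 shift [  2.9   2.7 196.8] q6 1.78 tool x-> [ 1. -0.]
```

```bash
cat > tiles.py <<'E'
from h import *
for n in("top","scene"):
  a=capture(n);cv2.imwrite("pics/tile_%s_%.1f.png"%(n,read_state()["time_s"]),a[:,:,::-1])
  for c in blobs(a,(8,110,120),(22,255,255),100):
    r=rect(n,c,.008)
    if 350<r[0][0]<680 and 100<r[0][1]<560: print(n,"tile",cv2.boundingRect(c),*r)
E
python3 tiles.py
```

```text
top tile (194, 236, 24, 17) [394.4 158.2] [np.float32(39.5), np.float32(57.5)] 86.9
top tile (190, 172, 23, 33) [538.  171.7] [np.float32(55.9), np.float32(82.9)] 1.1
scene tile (341, 294, 46, 35) [606.2 279.8] [np.float32(58.3), np.float32(86.7)] 170.8
scene tile (318, 257, 40, 31) [541.1 175. ] [np.float32(58.0), np.float32(86.6)] 179.7
scene tile (342, 230, 38, 27) [421.7 161.6] [np.float32(58.2), np.float32(88.5)] 179.2
```

All three tiles are where they were. Picking the first one.

```bash
python3 -m handwheel '[[2,-1,50,0],[0,0,55,0],[0,0,55,0],[0,0,20,0],[0,0,8,0],[0,0,0,0]]'|egrep 'tcp|^force'; python3 -m handwheel '[[0,0,3,0],[0,0,3,0],[0,0,0,0]]'|egrep 'tcp|^force'
```

```text
tcp_pos: [0.4219, 0.1582, -0.0195]
force: [-0.8, -0.2, 0.1]
tcp_pos: [0.4221, 0.1593, -0.025]
force: [0.1, 0.1, -0.6]
```

```bash
python3 -m handwheel '[[-2,0,3,0],[0,0,2,0],[0,0,0,0]]'|egrep 'tcp|^force'; python3 -m handwheel '[[0,0,0,0],[0,0,0,0],[0,0,0,0],[0,0,0,0]]' 45|egrep 'tcp|force|gap'; python3 -m handwheel '[[0,0,-10,0],[0,0,-40,0],[0,0,-20,0],[0,0,0,0]]'|egrep 'tcp|force|gap'; python3 -c "
from h import *
go(.4538,.3094,.05,-7.8)"
```

```text
tcp_pos: [0.4196, 0.1592, -0.0305]
force: [-0.0, -0.1, 1.0]
tcp_pos: [0.4199, 0.1592, -0.0303]
force: [0.6, 0.6, 0.1]
finger_gap: 0.0555
grasp_force: 30.0
tcp_pos: [0.4214, 0.1596, 0.0414]
force: [-0.5, -0.1, 0.1]
finger_gap: 0.0555
grasp_force: 30.0
turn -82.2 shift [152.8  11.7  24.6] q6 1.78 tool x-> [0.14 0.99]
```

```bash
python3 -m handwheel '[[0,0,0,-10.2],[0,0,0,-10.3],[0,0,0,-10.3],[0,0,0,-10.3],[0,0,0,-10.3],[0,0,0,-10.3],[0,0,0,-10.3],[0,0,0,-10.2],[50,4,0,0],[52,4,0,0],[52,4,0,0],[0,0,0,0]]'|egrep 'tcp|^force';python3 -c "
from h import *
go(.4538,.3094,.020,-7.8)"
```

```text
tcp_pos: [0.4537, 0.3133, 0.0389]
force: [0.7, -0.9, -1.4]
turn 0.2 shift [-4.   0.6 51.9] q6 0.61 tool x-> [0.14 0.99]
```

```bash
python3 -m handwheel '[[-3,0,25,0],[0,0,15,0],[0,0,8,0],[0,0,0,0]]'|egrep 'tcp|^force'; python3 -m handwheel '[[0,0,2,0],[0,0,0,0]]'|egrep 'tcp|^force'; python3 -m handwheel '[[0,0,2,0],[0,0,0,0]]'|egrep 'tcp|^force'
```

```text
tcp_pos: [0.4516, 0.3064, -0.0088]
force: [0.0, -0.2, -0.3]
tcp_pos: [0.4525, 0.3069, -0.0098]
force: [-1.3, -2.0, 4.4]
tcp_pos: [0.4526, 0.3071, -0.0115]
force: [-1.7, -1.4, 8.3]
```

Contact comes about 6 mm too high, so the edge may be catching on the stop. Lifting, shifting 5 mm away and trying again.

```bash
python3 -m handwheel '[[0,0,-14,0],[5,0,0,0],[0,0,0,0]]'|egrep 'tcp|^force'; python3 -m handwheel '[[0,0,8,0],[0,0,5,0],[0,0,0,0]]'|egrep 'tcp|^force'; python3 -m handwheel '[[0,0,2,0],[0,0,0,0]]'|egrep 'tcp|^force'; python3 -m handwheel '[[0,0,2,0],[0,0,0,0]]'|egrep 'tcp|^force'; python3 tiles.py
```

```text
tcp_pos: [0.4536, 0.3128, 0.002]
force: [-0.1, 0.0, -0.5]
tcp_pos: [0.4525, 0.3118, -0.0121]
force: [-0.1, -0.3, -0.7]
tcp_pos: [0.4527, 0.3118, -0.0132]
force: [-1.6, -2.5, 4.8]
tcp_pos: [0.4527, 0.3116, -0.015]
force: [-0.3, -1.6, 6.3]
top tile (140, 210, 23, 24) [452.2 294.9] [np.float32(48.0), np.float32(56.3)] 171.5
top tile (190, 172, 23, 33) [537.6 171.6] [np.float32(55.9), np.float32(83.8)] 1.1
top tile (147, 146, 28, 35) [603.  275.6] [np.float32(57.7), np.float32(84.6)] 170.8
scene tile (341, 294, 46, 35) [606.2 279.8] [np.float32(58.3), np.float32(86.6)] 170.8
scene tile (410, 261, 25, 27) [439. 318.] [np.float32(60.6), np.float32(64.4)] 171.9
scene tile (318, 257, 40, 31) [540.9 175.8] [np.float32(57.2), np.float32(86.4)] 0.5
```

```bash
python3 -m handwheel '[[0,0,-3,0],[3,0,0,0],[0,0,3,0],[0,0,2,0],[0,0,0,0]]'|egrep 'tcp|^force'; python3 -m handwheel '[[0,0,1,0],[0,0,0,0]]'|egrep 'tcp|^force'; python3 -m handwheel '[[0,0,0,0],[0,0,0,0],[0,0,0,0]]' 74|egrep 'tcp|^force'; python3 -m handwheel '[[0,0,-40,0],[0,0,-60,0],[0,-60,-40,0],[0,-60,-10,0],[0,0,0,0]]'|egrep 'tcp|^force';python3 tiles.py; python3 -c "
from h import *
go(.539,.173,.06,91)"
```

```text
tcp_pos: [0.4539, 0.3153, -0.0171]
force: [-1.0, -0.8, 5.7]
tcp_pos: [0.4539, 0.3152, -0.018]
force: [-0.7, -2.5, 6.1]
tcp_pos: [0.4532, 0.315, -0.0186]
force: [-0.9, 0.3, 0.4]
tcp_pos: [0.3384, 0.3299, 0.1269]
force: [0.1, -0.3, -1.1]
top tile (125, 208, 37, 26) [455. 315.] [np.float32(56.0), np.float32(84.7)] 81.7
top tile (190, 172, 23, 33) [537.6 171.6] [np.float32(55.9), np.float32(83.8)] 1.1
top tile (147, 146, 28, 35) [603.1 275.6] [np.float32(57.7), np.float32(84.4)] 170.8
scene tile (341, 293, 46, 36) [606.2 279.8] [np.float32(58.3), np.float32(86.7)] 170.8
scene tile (392, 258, 45, 31) [442.7 309.1] [np.float32(56.4), np.float32(86.6)] 81.1
scene tile (318, 257, 40, 31) [541.1 175. ] [np.float32(58.0), np.float32(86.6)] 179.7
turn 81.3 shift [193.6 161.1  99.7] q6 0.76 tool x-> [1.   0.02]
```

The first tile lies flat at about board x=-0.083 and centred. Next is the tile at (0.538,0.172).

```bash
python3 -m handwheel '[[0,0,0,10.2],[0,0,0,10.2],[0,0,0,10.2],[0,0,0,10.2],[0,0,0,10.2],[0,0,0,10.1],[0,0,0,10.1],[0,0,0,10.1],[48,40,0,0],[48,40,0,0],[48,40,0,0],[48,40,0,0]]'|egrep 'tcp|^force';python3 -m handwheel '[[0,0,40,0],[0,0,40,0],[0,0,0,0]]'|egrep 'tcp|^force'; python3 -c "
from h import *
go(.5376,.1716,.003,91)"
```

```text
tcp_pos: [0.5399, 0.1709, 0.1256]
force: [0.3, 1.4, -0.1]
tcp_pos: [0.5351, 0.1716, 0.0429]
force: [-0.2, 0.5, 0.3]
turn -0.2 shift [ 3.  -0.1 72.9] q6 1.75 tool x-> [1.   0.02]
```

```bash
python3 -m handwheel '[[3,0,40,0],[0,0,20,0],[0,0,9,0],[0,0,3,0],[0,0,0,0]]'|egrep 'tcp|^force'; python3 -m handwheel '[[0,0,0,0],[0,0,0,0],[0,0,0,0],[0,0,0,0]]' 45|egrep 'tcp|force|gap'; python3 -m handwheel '[[0,0,-10,0],[0,0,-40,0],[0,0,-30,0],[0,0,0,0]]'|egrep 'tcp|force|gap'; python3 -c "
from h import *
go(.4614,.3639,.06,-7.8)"
```

```text
tcp_pos: [0.5408, 0.1735, -0.0248]
force: [0.8, -0.2, 0.1]
tcp_pos: [0.5402, 0.1734, -0.0252]
force: [0.1, -0.6, 4.0]
finger_gap: 0.045
grasp_force: 2.2
tcp_pos: [0.542, 0.1738, 0.057]
force: [0.0, -0.4, 0.3]
finger_gap: 0.0448
grasp_force: 0.0
turn -81.3 shift [ 177.4 -105.8   29.8] q6 1.74 tool x-> [0.14 0.99]
```

The fingers closed just above the tile because the tip was 5 mm too high. Reopening and going lower.

```bash
python3 -m handwheel '[[-3,-2,0,0],[0,0,0,0],[0,0,0,0]]' 74|egrep 'tcp|^force'; python3 tiles.py; python3 -m handwheel '[[0,0,40,0],[0,0,28,0],[0,0,9,0],[0,0,5,0],[0,0,0,0]]'|egrep 'tcp|^force'; python3 -c "
from h import *
go(.5376,.1716,.003,91)"
```

```text
tcp_pos: [0.5359, 0.1752, 0.0534]
force: [-0.3, 0.5, -1.1]
top tile (190, 185, 23, 20) [520.7 171.3] [np.float32(48.8), np.float32(56.8)] 89.8
scene tile (341, 293, 46, 36) [606.6 279.7] [np.float32(58.4), np.float32(85.9)] 170.8
scene tile (392, 259, 45, 30) [442.4 310. ] [np.float32(56.6), np.float32(83.7)] 82.1
scene tile (318, 257, 40, 31) [541.5 175.4] [np.float32(57.2), np.float32(87.1)] 179.7
tcp_pos: [0.5374, 0.1754, -0.0272]
force: [0.7, 0.5, 0.4]
turn -0.1 shift [0.2 3.8 2.8] q6 1.75 tool x-> [1.   0.02]
```

```bash
python3 -m handwheel '[[0,3,3,0],[0,0,0,0]]'|egrep 'tcp|^force'; python3 -m handwheel '[[0,0,0,0],[0,0,0,0],[0,0,0,0],[0,0,0,0]]' 45|egrep 'tcp|force|gap'; python3 -m handwheel '[[0,0,-10,0],[0,0,-40,0],[0,0,-30,0],[0,0,0,0]]'|egrep 'tcp|force|gap'; python3 -c "
from h import *
go(.4614,.3639,.06,-7.8)"
```

```text
tcp_pos: [0.5372, 0.1721, -0.0302]
force: [-0.7, 0.2, 0.4]
tcp_pos: [0.537, 0.1723, -0.0305]
force: [-0.5, -0.9, 3.1]
finger_gap: 0.0554
grasp_force: 30.0
tcp_pos: [0.5391, 0.1728, 0.0521]
force: [1.2, 0.3, -0.6]
finger_gap: 0.0555
grasp_force: 30.0
turn -81.3 shift [ 178.7 -103.1   24.9] q6 1.74 tool x-> [0.14 0.99]
```

```bash
python3 -m handwheel '[[0,0,0,-10.2],[0,0,0,-10.2],[0,0,0,-10.2],[0,0,0,-10.2],[0,0,0,-10.2],[0,0,0,-10.1],[0,0,0,-10.1],[0,0,0,-10.1],[45,-26,0,0],[45,-26,0,0],[45,-26,0,0],[45,-26,0,0]]'|egrep 'tcp|^force';python3 -m handwheel '[[0,0,20,0],[0,0,20,0],[0,0,0,0]]'|egrep 'tcp|^force';python3 -c "
from h import *
go(.4614,.3649,.0245,-7.8)"
```

```text
tcp_pos: [0.4569, 0.3657, 0.0483]
force: [0.8, 1.1, -1.1]
tcp_pos: [0.4561, 0.3637, 0.0071]
force: [0.3, -0.0, -0.5]
turn -0.0 shift [ 2.   5.1 15.6] q6 0.69 tool x-> [0.14 0.99]
```

```bash
python3 -m handwheel '[[1,5,6,0],[0,0,5,0],[0,0,0,0]]'|egrep 'tcp|^force';python3 -m handwheel '[[0,0,2,0],[0,0,0,0]]'|egrep 'tcp|^force';python3 -m handwheel '[[0,0,2,0],[0,0,0,0]]'|egrep 'tcp|^force'
```

```text
tcp_pos: [0.4636, 0.3648, -0.0017]
force: [0.5, 0.5, -0.6]
tcp_pos: [0.4634, 0.3651, -0.0036]
force: [0.0, -0.5, 0.7]
tcp_pos: [0.4633, 0.365, -0.0058]
force: [-0.6, 0.7, -0.5]
```

```bash
python3 -m handwheel '[[0,-2,1.5,0],[0,0,0,0]]'|egrep 'tcp|^force';python3 -m handwheel '[[0,0,1.5,0],[0,0,0,0]]'|egrep 'tcp|^force';python3 -m handwheel '[[0,0,1,0],[0,0,0,0]]'|egrep 'tcp|^force'
```

```text
tcp_pos: [0.461, 0.3652, -0.0073]
force: [0.3, -0.3, -0.6]
tcp_pos: [0.4615, 0.3654, -0.0085]
force: [-1.5, -0.1, 1.2]
tcp_pos: [0.4615, 0.3655, -0.0088]
force: [-2.4, -0.5, 9.3]
```

```bash
python3 -m handwheel '[[0,0,-0.5,0],[0,0,0,0],[0,0,0,0],[0,0,0,0]]' 74|egrep 'tcp|^force'; python3 -m handwheel '[[0,0,-40,0],[0,0,-60,0],[0,-60,-40,0],[0,-60,0,0],[0,0,0,0]]'|egrep 'tcp|^force';python3 tiles.py; python3 -c "
from h import *
go(.604,.277,.06,81.2)"
```

```text
tcp_pos: [0.4614, 0.3653, -0.0094]
force: [0.2, -0.3, 0.2]
tcp_pos: [0.3462, 0.38, 0.1258]
force: [0.5, -0.5, 0.3]
top tile (102, 205, 60, 29) [459.7 343.4] [np.float32(57.1), np.float32(142.1)] 81.6
top tile (147, 146, 28, 35) [603.1 275.6] [np.float32(57.7), np.float32(84.4)] 170.8
scene tile (341, 293, 46, 36) [606.2 279.6] [np.float32(58.1), np.float32(86.6)] 170.8
scene tile (392, 258, 68, 45) [441.  337.9] [np.float32(67.1), np.float32(143.1)] 82.0
turn -88.9 shift [-266.3  -63.8   98.9] q6 0.83 tool x-> [-0.99  0.15]
```

```bash
python3 -m handwheel '[[0,0,0,-10],[0,0,0,-10],[0,0,0,-10],[0,0,0,-10],[0,0,0,-10],[0,0,0,-10],[0,0,0,-10],[0,0,0,-10],[0,0,0,-8.9],[0,0,0,0]]'|egrep 'tcp|^force';python3 -m handwheel '[[-53,-13,0,0],[-53,-13,0,0],[-53,-13,0,0],[-53,-13,0,0],[-53,-13,0,0],[0,0,40,0],[0,0,40,0],[0,0,0,0]]'|egrep 'tcp|^force'; python3 -c "
from h import *
go(.603,.2755,.0025,81)"
```

```text
tcp_pos: [0.3521, 0.3806, 0.1251]
force: [-0.4, 0.1, -0.3]
tcp_pos: [0.5999, 0.2735, 0.0418]
force: [-0.1, 0.7, 0.6]
turn -0.1 shift [-3.2  2.7 72.3] q6 -1.09 tool x-> [-0.99  0.16]
```

```bash
python3 -m handwheel '[[-1,2,40,0],[0,0,20,0],[0,0,9,0],[0,0,3,0],[0,0,0,0]]'|egrep 'tcp|^force';  python3 -c "
from h import *
go(.603,.2755,.0025,81)"
```

```text
tcp_pos: [0.6042, 0.2773, -0.0256]
force: [-0.2, 0.5, -0.0]
turn 0.1 shift [ 0.9 -2.   4.9] q6 -1.09 tool x-> [-0.99  0.16]
```

```bash
python3 -m handwheel '[[1,-2,4.5,0],[0,0,0,0]]'|egrep 'tcp|^force'; python3 -m handwheel '[[0,0,0,0],[0,0,0,0],[0,0,0,0],[0,0,0,0]]' 45|egrep 'tcp|force|gap'; python3 -m handwheel '[[0,0,-10,0],[0,0,-40,0],[0,0,-30,0],[0,0,0,0]]'|egrep 'tcp|force|gap'; python3 -c "
from h import *
go(.4686,.4184,.06,-7.8)"
```

```text
tcp_pos: [0.6019, 0.2751, -0.0309]
force: [-0.7, -0.3, 0.8]
tcp_pos: [0.6024, 0.2753, -0.0308]
force: [0.0, 0.5, 0.9]
finger_gap: 0.0557
grasp_force: 30.0
tcp_pos: [0.6046, 0.2761, 0.0522]
force: [-0.0, 0.1, -0.9]
finger_gap: 0.0552
grasp_force: 30.0
turn 88.9 shift [ 122.5 -154.2   24.7] q6 -1.09 tool x-> [0.14 0.99]
```

```bash
python3 -m handwheel '[[0,0,0,10],[0,0,0,10],[0,0,0,10],[0,0,0,10],[0,0,0,10],[0,0,0,10],[0,0,0,10],[0,0,0,10],[0,0,0,8.9],[0,0,0,0]]'|egrep 'tcp|^force';python3 -m handwheel '[[30,-38,0,0],[30,-38,0,0],[30,-38,0,0],[30,-38,0,0],[0,0,20,0],[0,0,15,0],[0,0,0,0]]'|egrep 'tcp|^force'; python3 -c "
from h import *
go(.4686,.4184,.029,-7.8)"
```

```text
tcp_pos: [0.6013, 0.2749, 0.0478]
force: [-1.2, -0.1, -0.9]
tcp_pos: [0.467, 0.4135, 0.0123]
force: [-0.1, -0.6, -0.6]
turn 0.0 shift [ 5.1  1.  16.2] q6 0.75 tool x-> [0.14 0.99]
```

```bash
python3 -m handwheel '[[4,0,6,0],[0,0,4,0],[0,0,0,0]]'|egrep 'tcp|^force';python3 -m handwheel '[[0,0,2,0],[0,0,0,0]]'|egrep 'tcp|^force';python3 -m handwheel '[[0,0,2,0],[0,0,0,0]]'|egrep 'tcp|^force'; python3 -m handwheel '[[0,0,1.5,0],[0,0,0,0]]'|egrep 'tcp|^force'
```

```text
tcp_pos: [0.4686, 0.4186, 0.0038]
force: [-1.2, -0.2, -0.9]
tcp_pos: [0.4685, 0.4187, 0.002]
force: [-0.3, -1.0, -0.4]
tcp_pos: [0.4684, 0.4187, -0.0001]
force: [0.3, 0.3, -0.2]
tcp_pos: [0.4684, 0.4187, -0.0016]
force: [0.2, 0.3, -0.8]
```

```bash
python3 -m handwheel '[[0,0,1.5,0],[0,0,0,0]]'|egrep 'tcp|^force';python3 -m handwheel '[[0,0,1,0],[0,0,0,0]]'|egrep 'tcp|^force'
```

```text
tcp_pos: [0.4684, 0.4187, -0.0032]
force: [-0.7, -0.3, -0.4]
tcp_pos: [0.4684, 0.4188, -0.0041]
force: [0.4, -0.4, 0.2]
```

```bash
python3 -m handwheel '[[0,0,1,0],[0,0,0,0]]'|egrep 'tcp|^force';python3 -m handwheel '[[0,0,1,0],[0,0,0,0]]'|egrep 'tcp|^force'
```

```text
tcp_pos: [0.4686, 0.4189, -0.0048]
force: [-0.3, -0.4, 2.3]
tcp_pos: [0.4686, 0.419, -0.0056]
force: [-1.0, -0.1, 5.3]
```

```bash
python3 -m handwheel '[[0,0,-0.5,0],[0,0,0,0],[0,0,0,0],[0,0,0,0]]' 74|egrep 'tcp|^force'; python3 -m handwheel '[[0,0,-40,0],[0,0,-60,0],[0,-60,-40,0],[0,-60,0,0],[0,-40,0,0],[0,0,0,0]]'|egrep 'tcp|^force';python3 tiles.py; python3 - <<'E'
from h import *
a=capture("top");b=capture("scene")
x=np.hstack([cv2.resize(a[100:260,30:430],(560,224))[:,:]]);y=cv2.resize(b[140:350,80:530],(560,262))
cv2.imwrite("pics/fin.png",np.vstack([cv2.resize(x,(770,308)),cv2.resize(y,(770,290))])[:,:,::-1])
print(read_state()["time_s"])
# edges along board axis on top image
th=np.radians(82.2);ux=np.array([np.cos(th),np.sin(th)]);cen=np.array([.4652,.3926])
s=np.arange(-.14,.11,.004);hsv=cv2.cvtColor(a,cv2.COLOR_RGB2HSV)
print([(round(k*1000),*hsv[tuple(proj("top",[*(cen+ux*k),.022]).round().astype(int)[::-1])][1:]) for k in s])
E
```

```text
tcp_pos: [0.4685, 0.4187, -0.0056]
force: [-0.7, 0.1, -0.4]
tcp_pos: [0.3149, 0.4392, 0.1293]
force: [-0.3, 0.4, -0.1]
top tile (82, 202, 80, 32) [463.3 369.1] [np.float32(57.3), np.float32(194.0)] 82.0
scene tile (392, 258, 90, 58) [443.6 363.3] [np.float32(68.7), np.float32(193.8)] 82.1
80.225
[(-140, np.uint8(27), np.uint8(180)), (-136, np.uint8(40), np.uint8(234)), (-132, np.uint8(48), np.uint8(227)), (-128, np.uint8(36), np.uint8(227)), (-124, np.uint8(145), np.uint8(174)), (-120, np.uint8(158), np.uint8(240)), (-116, np.uint8(155), np.uint8(240)), (-112, np.uint8(156), np.uint8(240)), (-108, np.uint8(157), np.uint8(240)), (-104, np.uint8(155), np.uint8(240)), (-100, np.uint8(157), np.uint8(240)), (-96, np.uint8(157), np.uint8(239)), (-92, np.uint8(160), np.uint8(239)), (-88, np.uint8(159), np.uint8(239)), (-84, np.uint8(158), np.uint8(239)), (-80, np.uint8(158), np.uint8(239)), (-76, np.uint8(159), np.uint8(238)), (-72, np.uint8(159), np.uint8(238)), (-68, np.uint8(166), np.uint8(227)), (-64, np.uint8(165), np.uint8(156)), (-60, np.uint8(160), np.uint8(237)), (-56, np.uint8(161
[... 794 characters left out ...]
t8(159), np.uint8(232)), (36, np.uint8(160), np.uint8(231)), (40, np.uint8(159), np.uint8(232)), (44, np.uint8(160), np.uint8(231)), (48, np.uint8(159), np.uint8(232)), (52, np.uint8(161), np.uint8(233)), (56, np.uint8(159), np.uint8(233)), (60, np.uint8(158), np.uint8(234)), (64, np.uint8(154), np.uint8(234)), (68, np.uint8(96), np.uint8(230)), (72, np.uint8(57), np.uint8(236)), (76, np.uint8(41), np.uint8(236)), (80, np.uint8(36), np.uint8(236)), (84, np.uint8(31), np.uint8(235)), (88, np.uint8(30), np.uint8(235)), (92, np.uint8(29), np.uint8(236)), (96, np.uint8(26), np.uint8(235)), (100, np.uint8(26), np.uint8(235)), (104, np.uint8(25), np.uint8(235)), (108, np.uint8(25), np.uint8(235))]
```

View pics/fin.png

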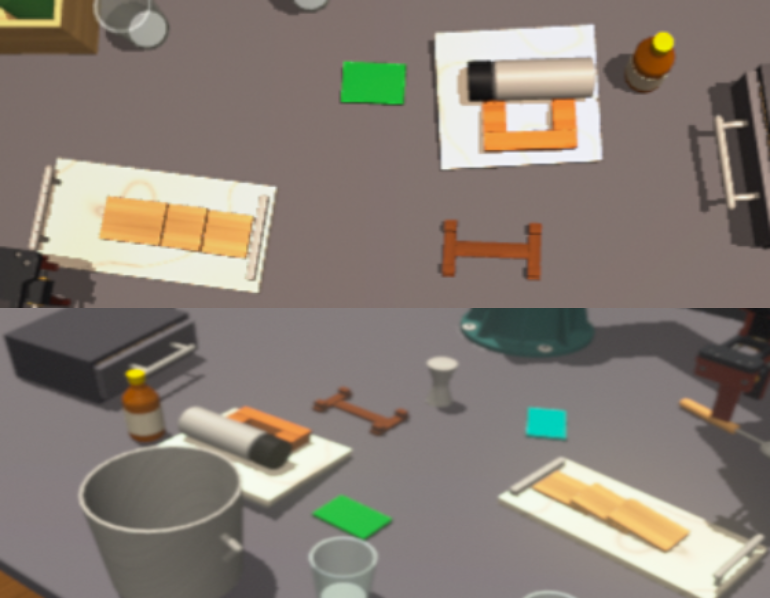

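The last picture shows the three-tile shingled row on the board's middle line, with edges at about -125, -67, -12 and +67 mm. The flask is resting on the chock, the bottle is upright and the drawer is shut. Handing in.

```bash
python3 -c "
from rig import *
print(sign_off())"
```

```text
the job is handed in; nothing more can be done
None
```

The job is handed in at about 80 s of robot time, with no verdict shown: the final pictures show the drawer shut, the flask resting on the chock, the three oak tiles shingled in a row and the bottle standing.

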